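# Ready the steamer: key the tray onto the pot and set the heat wheel

## Robot

A 6-joint arm with a two-finger parallel gripper is mounted at the origin on the work surface. World frame = base frame: x ahead of the robot, y to its left, z up, the work surface at z = 0. Lengths are in m, angles in rad, forces in N, time in s.
With the tool pointing down it reaches from about 0.4 to 0.825 m from the base axis. Payload 7 kg.
Tool frame: the origin (TCP) lies at the very end of the fingers, on their centre line; the grasp point (between the pads) lies 19 mm behind it; z points along the fingers, y is the direction in which the jaws open and shut (so a half turn about z gives the same grasp; the last joint's range is limited). The gripper opens to 85 mm and grips with 20 to 120 N. Pads are 22 mm wide; open, the fingers measure 114 mm over their backs; the gripper's body (76 mm by 85 mm) begins 54 mm behind the grasp point. The pads swing forward as they close: fully open they stand 13 mm farther back than shut.
Start: joints at [1.635, 0.359, 0.012, 0, -1.224, -0.288], TCP at [0.15, 0.658, 0.231] pointing down, gripper open.
Joint ranges: [-3.07, 3.07], [-1.43, 2.12], [-1.02, 1.25], [-3.03, 1.67], [-3.05, -0], [-3.03, 3.03]. Speed limits (rad/s): [2.39, 2.39, 3.01, 3.14, 3.14, 3.14].

## Interface

Orientations are given as a unit quaternion [w, x, y, z].
In Python, from plant import * gives the robot as it stands. The module is installed in compiled form; this text tells all that it offers.
- The arm moves only by the shell command python3 -m handwheel 'ROWS'. ROWS is JSON, a list that holds one entry, the list of rows, each a list of 7 numbers: the shift along the tool's x, y, z in cm, then the turn, a rotation vector about the tool's x, y, z in degrees, then the opening, from 0 (shut) to 1 (fully open). In form: [[[x, y, z, ax, ay, az, fingers], ...]]. A call has 1 to 5 rows; each row shifts and turns the commanded pose from where the row before left it, along the tool's axes as they then stand; what a row does not reach is not made up. A row lasts 1/12 s, in which the tool goes at most 41.7 mm and 7.16 degrees, less where a joint would pass 70% of its speed; a pose out of reach is approached as far as the arm can. A call is refused whole if a number of a shift passes 4.17 or a number of a turn 7.16, either way. A call with a gripper value outside its range is refused whole. The fingers move at their own pace and stop on an object; the grip force is fixed at half the most. Time passes only in rows, so rows that do not move let the fingers close. It gives the time, the measured TCP pose, the force and the opening at its end, in the units of the state.
- get_state(): the state, without advancing time (a new reading comes with each control period).
- grab_frame(name): name is "scene" or "top" or "wrist"; returns a dict with "color" (384x512x3 uint8, red, green, blue), "depth" (384x512 float32, m along the optical axis (not along the pixel's ray), 0 where there is no reading), "K" (3x3 intrinsics, pixels), "extrinsics" (4x4, takes a point from camera to world coordinates); the wrist camera has in their place "mount" (4x4, takes a point from camera to tool coordinates, whose origin is the TCP and whose axes are the flange's). Camera axes: x right, y down, z forward; pixel columns grow to the right and rows downward; lengths in m; the calibration is good to about 2 mm. The wrist camera is an equidistant fisheye: a pixel r from the principal point sees the ray r / f radians off the axis. A picture is of the moment at which its call begins: read the wrist's pose just before it.
- job_done(): hands the job in, once; it reports no verdict.
The state is a dict: "time_s": time; "joint_positions": joint angles; "qd": joint speeds; "joint_torque": joint torques, N m; "position": TCP position; "tool_rot": TCP orientation; "ft_force": force on the tool from outside, world axes, zero at the start; "wrist_torque": the same for the moment, N m; "grip_width": opening from 0.0 (shut) to 1.0 (fully open).
Only numpy, scipy, OpenCV 4.12 (cv2) and the standard library are available. Lean on these libraries where they do the work, as an engineer would, in place of code of your own. Each camera call takes 0.05 s, during which the arm holds its last target.

## Task

Get the cooker ready for steaming: take the whisk off the pot and rest it in or across the blue bowl, then lift the steamer tray by its bar and set it gently on the pot with its notch over the pot's key tab, flat on the rim. Only when the tray is on, roll the knurled heat wheel with a fingertip to the fourth click from off, which brings its white line to the top. Leave the lid, bottle and cup where they are, and let go of everything.

Things in the scene. Friction and masses are not known exactly. Their poses are not given: they have to be found in the camera images.
- cooker: white electric cooker, fixed. Origin: on the worktop under the pot's axis; z up; its x axis points from the console (-x, towards the robot) to the key tab (+x). Round base 190 mm across, 45 mm high. Console from x = -200 to -130 mm, 130 mm wide along y; its two cheeks stand 66 mm high before and behind the wheel, each with a black tick at y = 0
- key (a point): key tab of the pot, at rim height (115 mm up), 84 mm from the pot's axis along the cooker's +x: an aluminium tab, outside the pot wall, 10 mm radially by 11 mm wide, rising 10 mm above the rim with a 6 mm wide, 5 mm higher nose on top. It enters the tray's notch
- wheel_top (a point): top of the heat wheel's rim when not pressed, 85 mm up, at (-165, 0, 85) mm in the cooker's frame, same axes. Wheel grey, finely knurled, 84 mm across, 30 mm wide, axle along the cooker's x, 43 mm up. Pressed, it sinks on a spring (about 1 N at first, then 1.2 N per mm, 8 mm at most)
- wheel (a joint): heat wheel, rad: 0 = off (end stop), grows as its top moves to the cooker's +y; 7 clicks of 0.5236, springs into the nearest click when let go (may hang if left midway); fourth click = 2.094, white line (rib across the rim) uppermost. Starts between off and click 2. A shut fingertip pressing the top down 5 mm and dragged along y turns it by friction, 22 mm a click, up to 2.5 N at the rim
- tray: round perforated aluminium steamer tray, 180 mm across, 0.2 to 0.4 kg, loose, starts on the stand. Origin: centre of its underside; z up. Spigot below: 145 mm across, 12 mm deep, foot tapered to 134 mm; drops into the pot. Flange 12 to 18 mm up rests on the pot's rim. Seated, the origin is 103 mm above the worktop on the pot's axis and its x axis agrees with the cooker's
- tray_bar (a point): middle of the tray's wooden carrying bar, 52 mm above the tray's underside on its axis, axes as the tray: a bar 90 mm long along the tray's y, 12 mm thick along x, 14 mm high, on two posts at y = +-38 mm, 27 mm free below it
- notch (a point): the tray's one notch: in the flange at the tray's +x, 17 mm wide, 14 mm deep, open to the edge. Point: its middle at the underside of the flange, 84 mm from the axis; meets the key point when seated
- whisk: flat stainless whisk, 200 mm long along its x, 0.06 to 0.12 kg, loose, starts lying flat across the pot's rim. Origin: middle of its length, at its underside, z up. Flat handle 24 mm wide and 16 mm high from x = -100 to +5 mm; head of flat 5 mm wire loops, 61 mm wide, from x = +5 to +100 mm. It balances at about x = -20 mm
- bowl: blue plastic bowl, loose, 0.25 kg, rim 156 mm across, 60 mm high, wall 4 mm. Origin: centre of its underside
- stand: wooden pot stand of crossed slats, about 150 mm square, 25 mm high, fixed; the tray starts on it. Origin: centre of its underside; the tray's start side (left or right) changes with the bowl's
- lid: bystander: aluminium pot lid lying upside down on its black knob, 168 mm across, 42 mm high, loose. Origin: centre of its underside
- bottle: bystander: green glass bottle, 68 mm across, 180 mm high, loose. Origin: centre of its underside
- mug: bystander: white cup without handle, 80 mm across, 85 mm high, loose. Origin: centre of its underside
- pot_rim (a point): centre of the mouth of the cooker's empty aluminium pot, 115 mm above the worktop, axes as the cooker. Pot 160 mm across outside, 152 mm inside, its inner floor 66 mm below the rim
There are look-alikes about, which are no part of the job. Several things have the shape of the bowl; the one meant has the colours described above.

How it is judged:
By the outcome, as a careful person would: the job done as asked, in the order asked, and still so for the second after the job is handed in, with the robot touching nothing.
It also fails if it takes over 72 s, if anything falls off the work surface, if the arm or the gripper's body presses on something with over 40 N, if the wrist force passes 120 N, or if a joint passes its speed limit or range.

## Working session

There is one attempt and no reset: what is moved stays moved. The work goes in short steps, Python scripts to look and compute and a shell command to move; the robot and the scene stay as the last step left them, time stands still between calls to the robot, and variables do not carry over. Pictures are saved under pics/ and viewed, and the job is handed in when it is done.

```bash
mkdir -p pics; ls
cat > h.py <<'E'
import numpy as np,cv2
from plant import *
from scipy.spatial.transform import Rotation as R
def save(n,im): cv2.imwrite('pics/'+n,cv2.cvtColor(im,cv2.COLOR_RGB2BGR))
def pts(f):
    d=f['depth'];K=f['K'];v,u=np.mgrid[:d.shape[0],:d.shape[1]]
    p=np.stack([(u-K[0,2])/K[0,0]*d,(v-K[1,2])/K[1,1]*d,d],-1)
    E=f['extrinsics'];w=p@E[:3,:3].T+E[:3,3];w[d==0]=np.nan;return w
def ray(f,u,v,z):
    K=f['K'];E=f['extrinsics'];r=E[:3,:3]@np.array([(u-K[0,2])/K[0,0],(v-K[1,2])/K[1,1],1]);o=E[:3,3]
    return o+r*(z-o[2])/r[2]
E
python3 - <<'E'
from h import *
s=get_state();print({k:np.round(v,3) for k,v in s.items()})
for n in('scene','top','wrist'):
    f=grab_frame(n);save(n+'0.png',f['color']);np.save(n+'0.npy',f,allow_pickle=True)
    print(n,f['K'].round(1).tolist(),np.round(f.get('extrinsics',f.get('mount')),3).tolist())
E
```

```text
pics
{'time_s': np.float64(0.0), 'joint_positions': array([ 1.635,  0.359,  0.011, -0.   , -1.224, -0.288]), 'qd': array([ 0.001, -0.   ,  0.001, -0.   ,  0.001,  0.002]), 'joint_torque': array([ 1.0000e-03, -5.8332e+01,  2.9342e+01,  6.9370e+00, -6.0000e-03,
        0.0000e+00]), 'position': array([0.15 , 0.658, 0.23 ]), 'tool_rot': array([ 0.001,  0.994, -0.112, -0.   ]), 'ft_force': array([ 0.347, -0.133, -0.38 ]), 'wrist_torque': array([-0.035,  0.019, -0.009]), 'grip_width': np.float64(0.999)}
scene [[416.7, 0.0, 256.3], [0.0, 416.7, 199.0], [0.0, 0.0, 1.0]] [[0.541, 0.494, -0.681, 1.328], [0.841, -0.337, 0.423, -0.459], [-0.021, -0.801, -0.598, 0.835], [0.0, 0.0, 0.0, 1.0]]
top [[421.3, 0.0, 255.5], [0.0, 421.3, 197.1], [0.0, 0.0, 1.0]] [[-0.008, -0.994, 0.111, 0.326], [-1.0, 0.009, 0.007, 0.073], [-0.008, -0.111, -0.994, 1.482], [0.0, 0.0, 0.0, 1.0]]
wrist [[297.3, 0.0, 259.4], [0.0, 297.3, 193.6], [0.0, 0.0, 1.0]] [[0.001, -0.947, -0.323, 0.084], [1.0, 0.001, -0.001, -0.001], [0.001, -0.323, 0.947, -0.142], [0.0, 0.0, 0.0, 1.0]]
```

View pics/scene0.png

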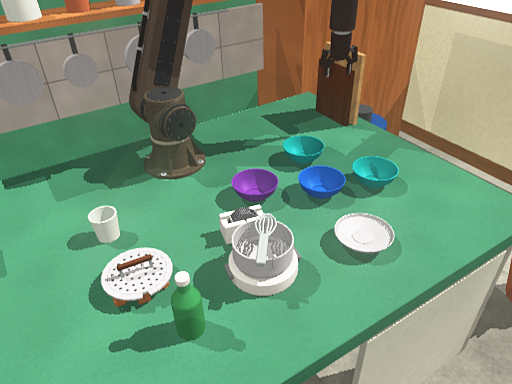

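View pics/top0.png

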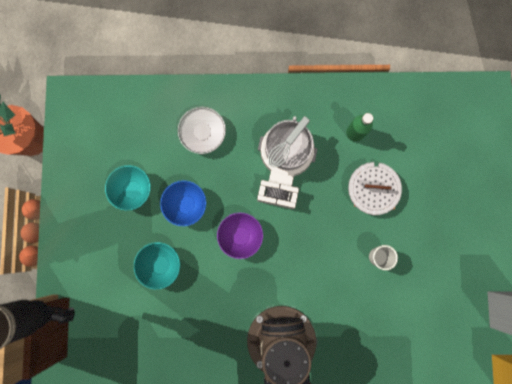

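View pics/wrist0.png

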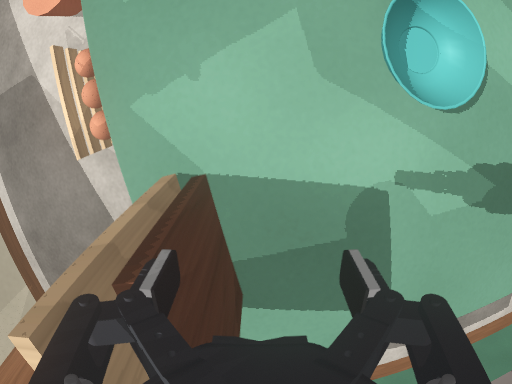

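The scene picture shows the whisk at (264,240) on the pot, the blue bowl at (322,183) and the tray at (137,274) on its stand. In the top picture the bowl shapes are teal (128,188), blue (183,204), purple (240,236), teal (157,266), plus the silver lid (202,131). The one I want is the blue one. The whisk has no twin. Next are close crops and measurements.

```bash
cat > m1.py <<'E'
from h import *
f=np.load('top0.npy',allow_pickle=True).item();g=np.load('scene0.npy',allow_pickle=True).item()
def crop(f,x,y,w,h,s,n): save(n,cv2.resize(f['color'][y:y+h,x:x+w],None,fx=s,fy=s,interpolation=cv2.INTER_CUBIC))
crop(f,150,90,260,140,3,'c1.png');crop(g,90,190,230,150,3,'c2.png')
W=pts(f);hsv=cv2.cvtColor(f['color'],cv2.COLOR_RGB2HSV)
def rep(n,m):
    m=m&np.isfinite(W[...,2]); p=W[m]; print(n,m.sum(),'z',np.nanpercentile(p[:,2],[2,50,98]).round(3),'xy med',np.median(p[:,:2],0).round(3), 'mid',((np.percentile(p[:,:2],1,0)+np.percentile(p[:,:2],99,0))/2).round(3),'ext',(np.percentile(p[:,:2],99,0)-np.percentile(p[:,:2],1,0)).round(3));return p
H,S,V=[hsv[...,i].astype(int) for i in range(3)]
v,u=np.mgrid[:384,:512]
def box(x0,x1,y0,y1): return (u>=x0)&(u<=x1)&(v>=y0)&(v<=y1)
Z=W[...,2]
print('bowl hue',H[204,183],S[204,183],V[204,183])
rep('bowl',box(155,212,175,232)&(Z>.052));rep('bowlall',box(155,212,175,232)&(Z>.01))
rep('lid',box(172,232,100,160)&(Z>.03))
rep('mug',box(365,405,240,275)&(Z>.075))
rep('bottle',box(340,380,108,145)&(Z>.1))
rep('tray',box(340,410,155,220)&(Z>.034)&(Z<.055))
b=rep('bar',box(340,410,155,220)&(Z>.068))
c=b[:,:2]-b[:,:2].mean(0);_,_,vt=np.linalg.svd(c,full_matrices=False);print('bar dir',vt[0],np.degrees(np.arctan2(vt[0][1],vt[0][0])),'len',np.ptp(c@vt[0]),np.ptp(c@vt[1]))
rep('pot',box(255,325,115,180)&(Z>.105))
w=rep('whisk',box(255,325,110,180)&(Z>.12))
c=w[:,:2]-w[:,:2].mean(0);_,_,vt=np.linalg.svd(c,full_matrices=False);print('whisk dir',vt[0],np.degrees(np.arctan2(vt[0][1],vt[0][0])),'len',np.ptp(c@vt[0]),np.ptp(c@vt[1]))
rep('console',box(250,310,165,215)&(Z>.055)&(Z<.075)); rep('wheel',box(250,310,165,215)&(Z>.076))
E
python3 m1.py
```

```text
bowl hue 110 192 212
bowl 283 z [0.052 0.059 0.065] xy med [0.475 0.346] mid [0.467 0.331] ext [0.15  0.151]
bowlall 1300 z [0.01  0.031 0.063] xy med [0.472 0.343] mid [0.466 0.332] ext [0.147 0.146]
lid 774 z [0.03  0.034 0.047] xy med [0.735 0.279] mid [0.725 0.273] ext [0.16  0.161]
mug 124 z [0.076 0.083 0.09 ] xy med [ 0.275 -0.346] mid [ 0.279 -0.337] ext [0.075 0.076]
bottle 355 z [0.104 0.129 0.184] xy med [ 0.711 -0.266] mid [ 0.718 -0.273] ext [0.061 0.063]
tray 2019 z [0.037 0.043 0.05 ] xy med [ 0.508 -0.323] mid [ 0.512 -0.325] ext [0.167 0.169]
bar 108 z [0.074 0.083 0.089] xy med [ 0.513 -0.324] mid [ 0.514 -0.325] ext [0.018 0.087]
bar dir [-0.0959319 -0.9953879] -95.5049588205671 len 0.09067297366819274 0.012933497504715678
pot 700 z [0.107 0.121 0.135] xy med [ 0.658 -0.025] mid [ 0.658 -0.028] ext [0.161 0.153]
whisk 374 z [0.12  0.128 0.136] xy med [ 0.676 -0.041] mid [ 0.66  -0.025] ext [0.161 0.134]
whisk dir [-0.79843064  0.6020868 ] 142.98049931029078 len 0.19810694441320675 0.15500473467239978
console 535 z [0.056 0.066 0.074] xy med [0.495 0.005] mid [0.519 0.007] ext [0.132 0.132]
wheel 241 z [0.076 0.085 0.122] xy med [0.505 0.002] mid [ 0.533 -0.012] ext [0.109 0.102]
```

View pics/c1.png

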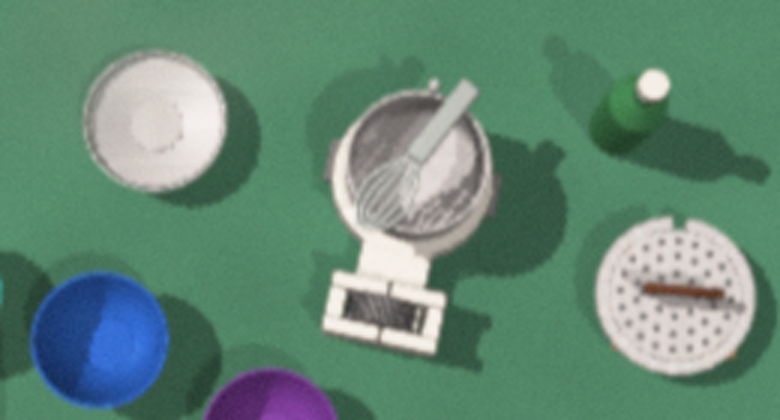

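View pics/c2.png

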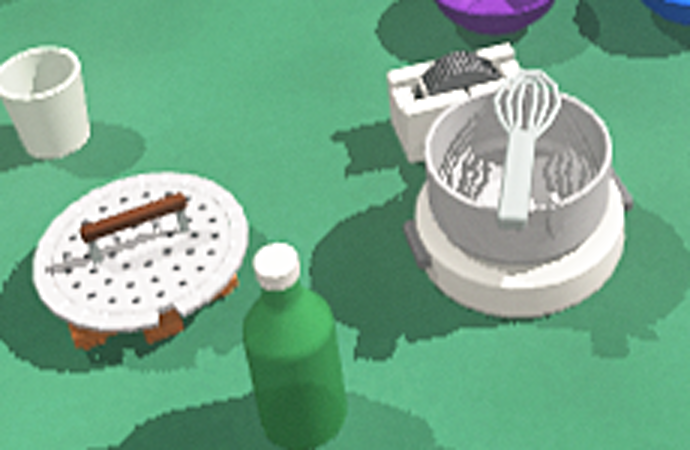

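The crops confirm it: the blue bowl is at crop (100,340), the notch at (680,222) pointing away from the robot, the key at (433,85), and the wheel's white line is near its -y end at (415,318). Next I work out the poses by casting rays.

```bash
cat > m2.py <<'E'
from h import *
f=np.load('top0.npy',allow_pickle=True).item();g=np.load('scene0.npy',allow_pickle=True).item()
def c(x,y,z): 
    p=ray(f,150+(x+.5)/3-.5,90+(y+.5)/3-.5,z); return p[:2]
print('bowl c',c(100,340,.06), 'lid',c(156,121,.04))
key=c(433,85,.13);print('key',key)
t1=c(391,286,.066);t2=c(380,343,.066);print('ticks',t1,t2)
cs=np.array([c(*q,.066) for q in((337,272),(446,292),(436,353),(324,331))]);print('console corners',cs, cs.mean(0))
a=cs.mean(0);d=key-a;print('axis deg',np.degrees(np.arctan2(d[1],d[0])),'len(249)',np.hypot(*d));u=d/np.hypot(*d);print('axis from key',key-u*.084,'from console',a+u*.165)
we=c(470,88,.131);wh=c(360,222,.122);print('whisk ends',we,wh,np.hypot(*(we-wh)),np.degrees(np.arctan2(*(wh-we)[::-1])))
b1=c(644,289,.084);b2=c(722,294,.084);n=c(680,222,.041);tc=c(676,295,.043);print('bar',b1,b2,(b1+b2)/2,'notch',n,'tray c',tc,np.degrees(np.arctan2(*(n-(b1+b2)/2)[::-1])),np.hypot(*(n-(b1+b2)/2)))
W=pts(f);Z=W[...,2]
crop=cv2.resize(f['color'][110:215,250:330],None,fx=7,fy=7*.8,interpolation=cv2.INTER_CUBIC);save('c3.png',crop)
E
python3 m2.py
```

```text
bowl c [0.46684786 0.330571  ] lid [0.72569787 0.27143978]
key [ 0.73813803 -0.04525792]
ticks [0.52468959 0.0007744 ] [0.46009528 0.01407165]
console corners [[ 0.54124587  0.06164736]
 [ 0.517283   -0.0612064 ]
 [ 0.44826342 -0.04865508]
 [ 0.47422127  0.07693669]] [0.49525339 0.00718064]
axis deg -12.183106731063464 len(249) 0.24848088895937107
axis from key [ 0.65602987 -0.02753084] from console [ 0.65653729 -0.0276404 ]
whisk ends [ 0.73402421 -0.0856666 ] [0.587686 0.03647 ] 0.19061012259265153 140.1509959186456
bar [ 0.51621757 -0.27988712] [ 0.50981488 -0.36627919] [ 0.51301623 -0.32308316] notch [ 0.59972776 -0.33507949] tray c [ 0.51452551 -0.32657492] -7.876735361801227 0.08753743622186266
```

View pics/c3.png

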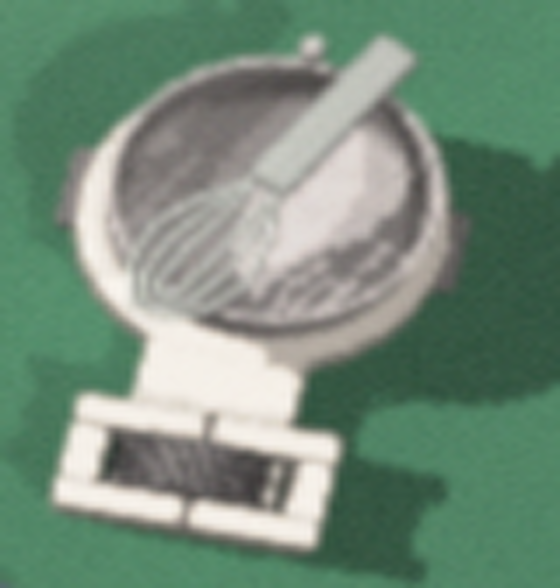

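Everything agrees: key to console measures 248.5 mm against 249 mm. The cooker is at (0.656, -0.028) with yaw -12.2°, the tray at (0.513, -0.324) and the bowl at (0.467, 0.331). First I raise the arm and turn the tool.

```bash
cat >> h.py <<'E'
def go(x,y,z,psi,n=None):
    "remaining shift (cm) in tool axes AFTER the turn, and turn (deg) about tool axes"
    s=get_state();q=s['tool_rot'];Rc=R.from_quat([q[1],q[2],q[3],q[0]])
    a=np.radians(psi);Rt=R.from_matrix(np.array([[np.cos(a),np.sin(a),0],[np.sin(a),-np.cos(a),0],[0,0,-1.]]))
    d=np.array([x,y,z])-s['position']
    print('t',round(float(s['time_s']),2),'pos',s['position'].round(4),'psi',np.degrees(np.arctan2(*Rc.as_matrix()[[1,0],0])).round(2),'grip',round(float(s['grip_width']),3),'F',s['ft_force'].round(2))
    print('shift now-axes',(Rc.inv().apply(d)*100).round(2),'target-axes',(Rt.inv().apply(d)*100).round(2),'turn',np.degrees((Rc.inv()*Rt).as_rotvec()).round(2),'rows',np.ceil(np.linalg.norm(d)/.0417))
E
python3 -m handwheel '[[[0,0,-3,0,0,6.65,0.6],[0,0,-3,0,0,6.65,0.6],[0,0,-3,0,0,6.65,0.6],[0,0,-3,0,0,6.65,0.6]]]'
python3 -c "
from h import *
go(.676,-.0385,.30,-39.5)"
```

```text
time_s: 0.48
position: [0.1498, 0.6578, 0.3523]
tool_rot: [0.0, 0.94, -0.34, 0.0]
ft_force: [-0.8, 1.1, -0.3]
grip_width: 0.598
t 0.48 pos [0.1498 0.6578 0.3523] psi -39.75 grip 0.598 F [-0.8   1.08 -0.34]
shift now-axes [84.98 19.88  5.29] target-axes [84.89 20.26  5.23] turn [ 0.04 -0.03 -0.25] rows 21.0
```

```bash
python3 -m handwheel '[[[3.8,0.9,0,0,0,0,0.6],[3.8,0.9,0,0,0,0,0.6],[3.8,0.9,0,0,0,0,0.6],[3.8,0.9,0,0,0,0,0.6],[3.8,0.9,0,0,0,0,0.6]]]'
python3 -m handwheel '[[[3.8,0.9,0,0,0,0,0.6],[3.8,0.9,0,0,0,0,0.6],[3.8,0.9,0,0,0,0,0.6],[3.8,0.9,0,0,0,0,0.6],[3.8,0.9,0,0,0,0,0.6]]]'
python3 -m handwheel '[[[3.8,0.9,0,0,0,0,0.6],[3.8,0.9,0,0,0,0,0.6],[3.8,0.9,0,0,0,0,0.6],[3.8,0.9,0,0,0,0,0.6],[3.8,0.9,0,0,0,0,0.6]]]'
python3 -m handwheel '[[[3.8,0.9,0,0,0,0,0.6],[3.8,0.9,1,0,0,0,0.6],[3.8,0.9,1.5,0,0,0,0.6],[3.8,0.9,1.5,0,0,0,0.6],[3.8,0.9,1,0,0,0,0.6]]]'
python3 -c "
from h import *
go(.676,-.0385,.25,-39.5)"
```

```text
time_s: 0.9
position: [0.2686, 0.501, 0.3511]
tool_rot: [0.0, 0.941, -0.337, -0.0]
ft_force: [0.3, 0.0, 0.2]
grip_width: 0.598
time_s: 1.32
position: [0.3868, 0.3455, 0.3514]
tool_rot: [-0.0, 0.941, -0.337, -0.0]
ft_force: [0.4, -0.1, 0.3]
grip_width: 0.596
time_s: 1.73
position: [0.505, 0.1901, 0.3514]
tool_rot: [-0.0, 0.941, -0.337, -0.0]
ft_force: [0.6, 0.8, 0.0]
grip_width: 0.599
time_s: 2.15
position: [0.6227, 0.0349, 0.2998]
tool_rot: [0.0, 0.941, -0.337, -0.001]
ft_force: [0.5, 0.7, 0.3]
grip_width: 0.597
t 2.15 pos [0.6227 0.0349 0.2998] psi -39.43 grip 0.597 F [0.46 0.71 0.26]
shift now-axes [8.79 2.28 4.97] target-axes [8.78 2.28 4.98] turn [0.05 0.07 0.07] rows 3.0
```

```bash
python3 -m handwheel '[[[3,0.75,1.7,0,0,0,0.6],[3,0.75,1.7,0,0,0,0.6],[2.8,0.75,1.6,0,0,0,0.6],[0,0,0,0,0,0,0.6]]]'
cat >> h.py <<'E'
def wshot(n):
    s=get_state();f=grab_frame('wrist');save(n+'.png',f['color']);f['s']=s;np.save(n+'.npy',f,allow_pickle=True);return f
def wray(f,u,v,z):
    K=f['K'];dx,dy=u-K[0,2],v-K[1,2];r=np.hypot(dx,dy);th=r/K[0,0]
    d=np.array([np.sin(th)*dx/r,np.sin(th)*dy/r,np.cos(th)]);M=f['mount'];q=f['s']['tool_rot'];Rc=R.from_quat([q[1],q[2],q[3],q[0]]).as_matrix()
    d=Rc@(M[:3,:3]@d);o=Rc@M[:3,3]+f['s']['position'];return o+d*(z-o[2])/d[2]
E
python3 -c "
from h import *
wshot('w1');go(.676,-.0385,.106,-39.5)"
```

```text
time_s: 2.48
position: [0.6761, -0.0405, 0.2457]
tool_rot: [0.002, 0.941, -0.339, -0.003]
ft_force: [0.4, 1.6, -1.1]
grip_width: 0.602
t 2.53 pos [ 0.6757 -0.039   0.2476] psi -39.62 grip 0.599 F [-0.08 -0.32  0.24]
shift now-axes [ 0.05 -0.12 14.16] target-axes [-1.000e-02 -6.000e-02  1.416e+01] turn [ 0.25  0.22 -0.12] rows 4.0
```

View pics/w1.png

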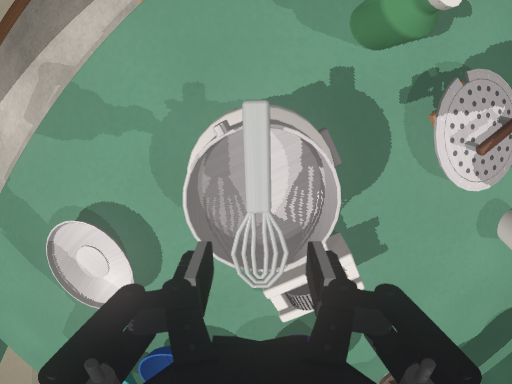

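The wrist picture shows the whisk lined up between the fingers, with the handle from (256,102) to (259,213). The key is at (222,129).

```bash
python3 -c "
from h import *
f=np.load('w1.npy',allow_pickle=True).item()
a=wray(f,256.5,102,.131);b=wray(f,259.5,211,.131);h=wray(f,260,287,.120)
print(a,b,h,np.hypot(*(a-b)[:2]),np.degrees(np.arctan2(*(b-a)[[1,0]])));u=(h-a)/np.linalg.norm((h-a)[:2]);print(np.linalg.norm((h-a)[:2]),'x=-22:',a+.078*u, 'key',wray(f,222,129,.13))
"
```

```text
[ 0.73812541 -0.08780197  0.131     ] [ 0.65991991 -0.02642505  0.131     ] [0.58538196 0.03442154 0.12      ] 0.0994144214578528 141.87461114222768
0.19562501638701868 x=-22: [ 0.67722324 -0.03906877  0.12661406] key [ 0.73936442 -0.0499119   0.13      ]
```

```bash
python3 -m handwheel '[[[0,0,3.8,0,0,0,0.6],[0,0,3.8,0,0,0,0.6],[0,0,3.5,0,0,0,0.6],[0,0,2.8,0,0,0,0.6],[0,0,0,0,0,0,0.6]]]'
python3 -m handwheel '[[[0,0,0,0,0,0,0],[0,0,0,0,0,0,0],[0,0,0,0,0,0,0],[0,0,0,0,0,0,0],[0,0,0,0,0,0,0]]]'
python3 -c "
from h import *
go(.467,.331,.35,15)"
```

```text
time_s: 2.95
position: [0.6721, -0.0361, 0.1064]
tool_rot: [0.002, 0.941, -0.337, -0.004]
ft_force: [-2.1, 0.2, -0.8]
grip_width: 0.603
time_s: 3.37
position: [0.6777, -0.0361, 0.1155]
tool_rot: [-0.001, 0.942, -0.337, 0.002]
ft_force: [-1.3, 2.0, 7.4]
grip_width: 0.264
t 3.37 pos [ 0.6777 -0.0361  0.1155] psi -39.38 grip 0.264 F [-1.3   2.04  7.37]
shift now-axes [-39.51 -15.09 -23.53] target-axes [-10.85 -40.91 -23.45] turn [ -0.09  -0.27 -54.38] rows 12.0
```

```bash
python3 -m handwheel '[[[0,0,-1,0,0,0,0],[0,0,-2,0,0,0,0],[0,0,-2,0,0,0,0],[0,0,-2,0,0,0,0],[0,0,0,0,0,0,0]]]'
python3 -c "
from h import *
go(.467,.331,.35,15);wshot('w2')"
```

```text
time_s: 3.78
position: [0.6784, -0.0367, 0.1886]
tool_rot: [-0.001, 0.941, -0.337, 0.004]
ft_force: [0.3, 0.4, 0.3]
grip_width: 0.265
t 3.78 pos [ 0.6784 -0.0367  0.1886] psi -39.39 grip 0.265 F [0.29 0.41 0.33]
shift now-axes [-39.58 -15.08 -16.29] target-axes [-10.91 -40.99 -16.14] turn [ -0.11  -0.45 -54.39] rows 11.0
```

View pics/w2.png

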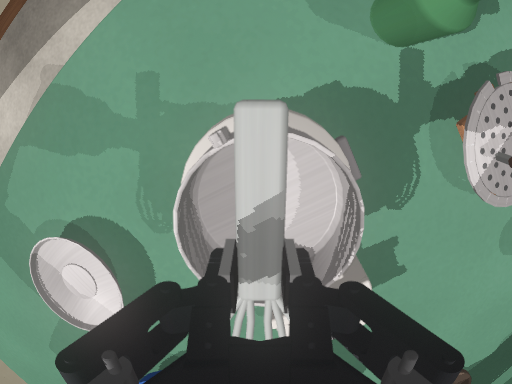

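```bash
python3 -m handwheel '[[[0,0,-0.5,0,0,-6.8,0],[0,0,-0.5,0,0,-6.8,0],[0,0,-0.5,0,0,-6.8,0],[0,0,-0.5,0,0,-6.8,0]]]'
python3 -m handwheel '[[[0,0,-0.5,0,0,-6.8,0],[0,0,-0.5,0,0,-6.8,0],[0,0,-0.5,0,0,-6.8,0],[0,0,0,0,0,-6.8,0]]]'
python3 -c "
from h import *
go(.4805,.3346,.15,15)"
```

```text
time_s: 4.17
position: [0.6756, -0.0366, 0.2024]
tool_rot: [-0.0, 0.995, -0.104, -0.0]
ft_force: [0.1, 0.3, -0.8]
grip_width: 0.264
time_s: 4.5
position: [0.6761, -0.0366, 0.2184]
tool_rot: [-0.0, 0.991, 0.133, 0.0]
ft_force: [0.9, 0.3, 0.2]
grip_width: 0.264
t 4.5 pos [ 0.6761 -0.0366  0.2184] psi 15.31 grip 0.264 F [0.86 0.32 0.21]
shift now-axes [ -9.07 -40.97   6.83] target-axes [ -9.29 -40.92   6.84] turn [ 0.   -0.04  0.31] rows 11.0
```

```bash
python3 -m handwheel '[[[-0.75,-3.4,0,0,0,0,0],[-0.75,-3.4,0,0,0,0,0],[-0.75,-3.4,0,0,0,0,0],[-0.75,-3.4,0,0,0,0,0],[-0.75,-3.4,0,0,0,0,0]]]'
python3 -m handwheel '[[[-0.75,-3.4,0,0,0,0,0],[-0.75,-3.4,0,0,0,0,0],[-0.75,-3.4,0,0,0,0,0],[-0.75,-3.4,0,0,0,0,0],[-0.75,-3.4,2,0,0,0,0]]]'
python3 -m handwheel '[[[-0.75,-3.4,2,0,0,0,0],[-0.75,-3.4,2,0,0,0,0],[0,0,1,0,0,0,0],[0,0,0,0,0,0,0]]]'
python3 -c "
from h import *
go(.4805,.3346,.064,15);wshot('w3');f=grab_frame('scene');save('s3.png',cv2.resize(f['color'][120:260,220:420],None,fx=3.5,fy=3.5));np.save('s3.npy',f,allow_pickle=True)"
```

```text
time_s: 4.92
position: [0.5946, 0.1189, 0.2173]
tool_rot: [-0.0, 0.992, 0.13, -0.0]
ft_force: [0.8, 0.4, -1.3]
grip_width: 0.263
time_s: 5.33
position: [0.5164, 0.2749, 0.2011]
tool_rot: [-0.002, 0.991, 0.131, 0.003]
ft_force: [2.4, 1.1, -0.2]
grip_width: 0.261
time_s: 5.67
position: [0.4814, 0.3345, 0.1446]
tool_rot: [0.001, 0.991, 0.132, -0.002]
ft_force: [-0.3, -0.9, -1.7]
grip_width: 0.261
t 5.67 pos [0.4814 0.3345 0.1446] psi 15.12 grip 0.261 F [-0.32 -0.86 -1.65]
shift now-axes [-0.04 -0.05  8.06] target-axes [-0.08 -0.03  8.06] turn [0.14 0.25 0.12] rows 2.0
```

View pics/w3.png

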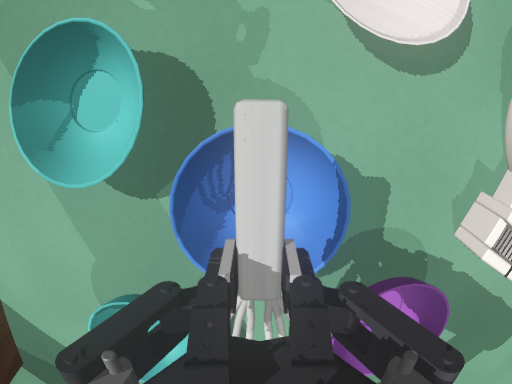

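View pics/s3.png

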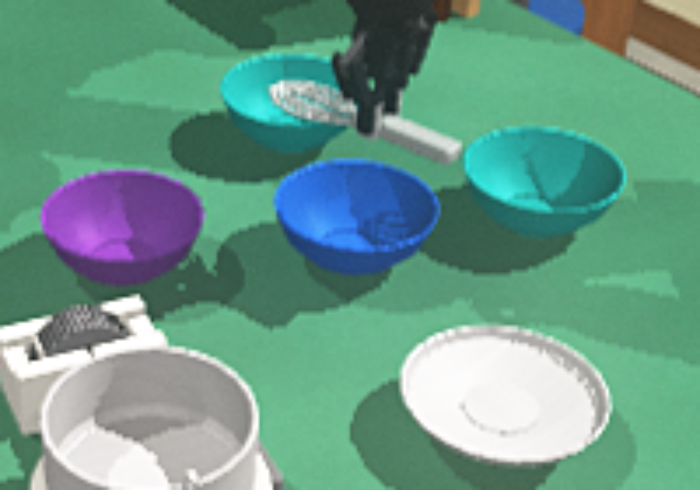

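The whisk is held level over the blue bowl, whose rim spans about (171..349, 127..). The teal bowls are clear of the head's line.

```bash
python3 -c "
from h import *
f=np.load('w3.npy',allow_pickle=True).item()
P=f['s']['position'][:2];u=np.array([np.cos(np.radians(15)),np.sin(np.radians(15))])
for n,p,z in(('far rim',(262,127),.06),('L',(171,205),.06),('R',(349,205),.06),('handle end',(261,101),.15)):
  q=wray(f,*p,z);print(n,q,'along',(q[:2]-P)@u)
"
python3 -m handwheel '[[[0,0,3,0,0,0,0],[0,0,2.5,0,0,0,0],[0,0,1.5,0,0,0,0],[0,0,0.6,0,0,0,0],[0,0,0,0,0,0,0]]]'
python3 -c "
from h import *
go(.4805,.3346,.064,15)"
```

```text
far rim [0.54022649 0.348485   0.06      ] along 0.060479275253362406
L [0.45897965 0.40546976 0.06      ] along -0.003250409485835287
R [0.49800683 0.26090786 0.06      ] along -0.002968418723364497
handle end [0.560854   0.35557651 0.15      ] along 0.08223933006950691
time_s: 6.18
position: [0.4841, 0.3331, 0.071]
tool_rot: [0.001, 0.992, 0.13, -0.0]
ft_force: [0.5, 0.9, 0.0]
grip_width: 0.261
t 6.18 pos [0.4841 0.3331 0.071 ] psi 14.89 grip 0.261 F [0.47 0.93 0.05]
shift now-axes [-0.31 -0.24  0.7 ] target-axes [-0.31 -0.24  0.7 ] turn [ 0.05  0.06 -0.11] rows 1.0
```

```bash
python3 -m handwheel '[[[0,0,0.4,0,0,0,0],[0,0,0.3,0,0,0,0],[0,0,0,0,0,0,0]]]'
python3 -m handwheel '[[[0,0,0.3,0,0,0,0],[0,0,0,0,0,0,0]]]'
```

```text
time_s: 6.43
position: [0.4841, 0.3345, 0.0651]
tool_rot: [-0.0, 0.991, 0.13, 0.0]
ft_force: [-0.5, -0.2, -1.4]
grip_width: 0.263
time_s: 6.6
position: [0.4838, 0.3344, 0.0616]
tool_rot: [-0.0, 0.991, 0.13, 0.0]
ft_force: [-0.0, 0.3, -0.7]
grip_width: 0.262
```

```bash
python3 -m handwheel '[[[0,0,0.3,0,0,0,0],[0,0,0,0,0,0,0]]]'
python3 -m handwheel '[[[0,0,0.3,0,0,0,0],[0,0,0,0,0,0,0]]]'
python3 -c "
from h import *
f=grab_frame('scene');save('s4.png',cv2.resize(f['color'][120:220,280:380],None,fx=6,fy=6,interpolation=cv2.INTER_CUBIC))"
```

```text
time_s: 6.77
position: [0.4843, 0.3348, 0.0603]
tool_rot: [-0.0, 0.991, 0.131, 0.001]
ft_force: [-4.1, -2.1, 13.9]
grip_width: 0.263
time_s: 6.93
position: [0.4848, 0.335, 0.0602]
tool_rot: [-0.0, 0.991, 0.131, 0.002]
ft_force: [-12.2, -7.6, 38.7]
grip_width: 0.263
```

View pics/s4.png

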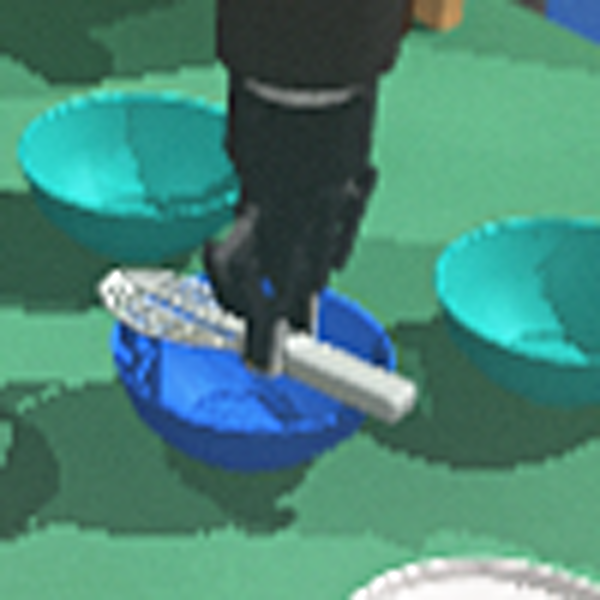

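The whisk now lies across the rim and the force has risen. I back off to unload it, then open.

```bash
python3 -m handwheel '[[[0,0,-0.45,0,0,0,0],[0,0,0,0,0,0,0]]]'
python3 -m handwheel '[[[0,0,0,0,0,0,0.6],[0,0,0,0,0,0,0.6],[0,0,0,0,0,0,0.6],[0,0,0,0,0,0,0.6],[0,0,0,0,0,0,0.6]]]'
python3 -m handwheel '[[[0,0,-1,0,0,0,0.6],[0,0,-2,0,0,0,0.6],[0,0,-3,0,0,0,0.6],[0,0,-4,0,0,0,0.6],[0,0,-4,0,0,0,0.6]]]'
python3 -c "
from h import *
wshot('w5');go(.513,-.324,.25,-6.5)"
```

```text
time_s: 7.15
position: [0.4842, 0.3351, 0.0615]
tool_rot: [-0.001, 0.991, 0.131, 0.001]
ft_force: [-0.0, 0.2, -1.9]
grip_width: 0.266
time_s: 7.57
position: [0.4836, 0.3342, 0.0595]
tool_rot: [0.0, 0.991, 0.13, -0.0]
ft_force: [-0.4, 0.1, -0.1]
grip_width: 0.606
time_s: 7.98
position: [0.4833, 0.3337, 0.2016]
tool_rot: [0.001, 0.991, 0.13, -0.001]
ft_force: [0.9, 1.8, -0.6]
grip_width: 0.599
t 8.03 pos [0.4868 0.3364 0.2113] psi 15.07 grip 0.6 F [3.69 3.04 9.9 ]
shift now-axes [-14.6   64.43  -4.29] target-axes [10.07 65.32 -3.87] turn [-0.35 -0.56 21.57] rows 16.0
```

View pics/w5.png

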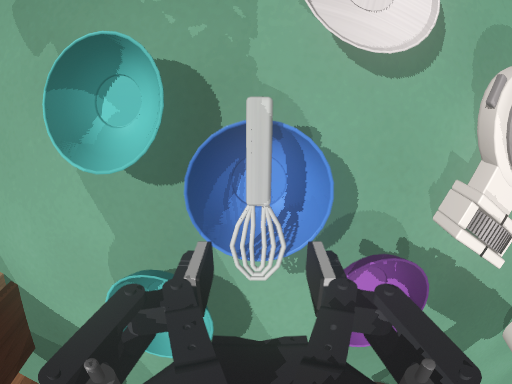

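The whisk rests across the blue bowl at (259,190) and the gripper is clear. Next is the tray.

```bash
python3 -m handwheel '[[[0,0,-1.4,0,0,7.1,0.6],[0,0,-1.3,0,0,7.1,0.6],[0,0,-1.2,0,0,7.1,0.6],[0.6,3.9,0,0,0,0,0.6],[0.6,3.9,0,0,0,0,0.6]]]'
python3 -m handwheel '[[[0.6,3.9,0,0,0,0,0.6],[0.6,3.9,0,0,0,0,0.6],[0.6,3.9,0,0,0,0,0.6],[0.6,3.9,0,0,0,0,0.6],[0.6,3.9,0,0,0,0,0.6]]]'
python3 -m handwheel '[[[0.6,3.9,0,0,0,0,0.6],[0.6,3.9,0,0,0,0,0.6],[0.6,3.9,0,0,0,0,0.6],[0.6,3.9,0,0,0,0,0.6],[0.6,3.9,0,0,0,0,0.6]]]'
python3 -m handwheel '[[[0.6,3.9,0,0,0,0,0.6],[0.6,3.9,0,0,0,0,0.6],[0.6,3.9,0,0,0,0,0.6],[0.6,3.0,0,0,0,0,0.6],[0,0,0,0,0,0,0.6]]]'
python3 -c "
from h import *
get_state();go(.513,-.324,.22,-6.5);wshot('w6')"
```

```text
time_s: 8.45
position: [0.4872, 0.256, 0.24]
tool_rot: [-0.001, 0.999, -0.054, 0.001]
ft_force: [0.2, 0.3, 0.4]
grip_width: 0.598
time_s: 8.87
position: [0.495, 0.0565, 0.2399]
tool_rot: [-0.0, 0.998, -0.055, 0.001]
ft_force: [2.0, 0.2, -0.6]
grip_width: 0.598
time_s: 9.28
position: [0.5034, -0.1407, 0.24]
tool_rot: [-0.0, 0.998, -0.055, 0.001]
ft_force: [1.6, 0.8, -0.5]
grip_width: 0.603
time_s: 9.7
position: [0.5111, -0.2921, 0.2389]
tool_rot: [0.0, 0.998, -0.057, -0.0]
ft_force: [-0.1, 0.7, -0.3]
grip_width: 0.601
t 9.7 pos [ 0.5111 -0.2921  0.2389] psi -6.54 grip 0.601 F [-0.13  0.71 -0.3 ]
shift now-axes [0.55 3.14 1.89] target-axes [0.55 3.15 1.89] turn [ 0.06  0.03 -0.04] rows 1.0
```

View pics/w6.png

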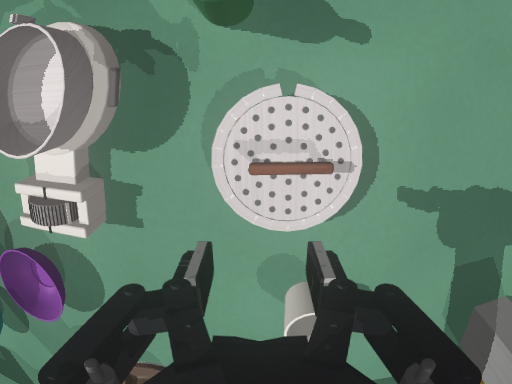

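The wrist picture shows the tray's bar from (249,169) to (333,168) and its notch at (288,90).

```bash
cat > m6.py <<'E'
from h import *
f=np.load('w6.npy',allow_pickle=True).item()
im=cv2.cvtColor(f['color'],cv2.COLOR_RGB2HSV).astype(int)
m=((im[...,0]<12)&(im[...,1]>100)&(im[...,2]<170)).astype(np.uint8);m[:140]=0;m[190:]=0;m[:,:235]=0;m[:,350:]=0
v,u=np.nonzero(m);print(len(u),u.min(),u.max(),v.min(),v.max())
P=np.array([wray(f,a,b,.084)[:2] for a,b in zip(u,v)])
print('bar mean',P.mean(0));c=P-P.mean(0);_,_,vt=np.linalg.svd(c,full_matrices=False);print('x yaw',np.degrees(np.arctan2(vt[0][1],vt[0][0]))%180-90,'len',np.ptp(c@vt[0]),np.ptp(c@vt[1]))
mid=(P[(c@vt[0]).argmin()]+P[(c@vt[0]).argmax()])/2;print('mid',mid)
n=wray(f,288,91,.043);print('notch',n,np.degrees(np.arctan2(*(n[:2]-mid)[::-1])),np.hypot(*(n[:2]-mid)))
# tray outline extremes
for p in((212,158),(362,158),(287,231)):print(wray(f,*p,.043))
for i,p in(('key',(19,18)),('tick1',(44,190)),('tick2',(51,229))): print(i,wray(f,*p,.13 if i=='key' else .066))
save('c6.png',cv2.resize(f['color'][70:245,200:375],None,fx=4,fy=3.4,interpolation=cv2.INTER_CUBIC))
E
python3 m6.py
```

```text
Traceback (most recent call last):
  File "m6.py", line 5, in <module>
    v,u=np.nonzero(m);print(len(u),u.min(),u.max(),v.min(),v.max())
                                   ~~~~~^^
ValueError: zero-size array to reduction operation minimum which has no identity
```

```bash
sed -i 's/^m=((im.*$/rgb=f["color"].astype(int);print(rgb[169,290],im[169,290]);m=((rgb[...,0]>rgb[...,1]+25)).astype(np.uint8);m[:140]=0;m[190:]=0;m[:,:235]=0;m[:,350:]=0/' m6.py
python3 m6.py
```

```text
[133  97  83] [  8  96 133]
818 249 332 164 174
bar mean [ 0.51769179 -0.3244794 ]
x yaw -5.197349244398723 len 0.08697509205987408 0.010438267484338752
mid [ 0.51485844 -0.32489615]
notch [ 0.59718376 -0.33345794  0.043     ] -5.937383975783013 0.08276932828110654
[ 0.53042607 -0.23800544  0.043     ]
[ 0.511551   -0.41599533  0.043     ]
[ 0.42690326 -0.31705805  0.043     ]
key [ 0.73361008 -0.06114888  0.13      ]
tick1 [0.52660245 0.00131115 0.066     ]
tick2 [0.46900028 0.01201446 0.066     ]
```

View pics/c6.png

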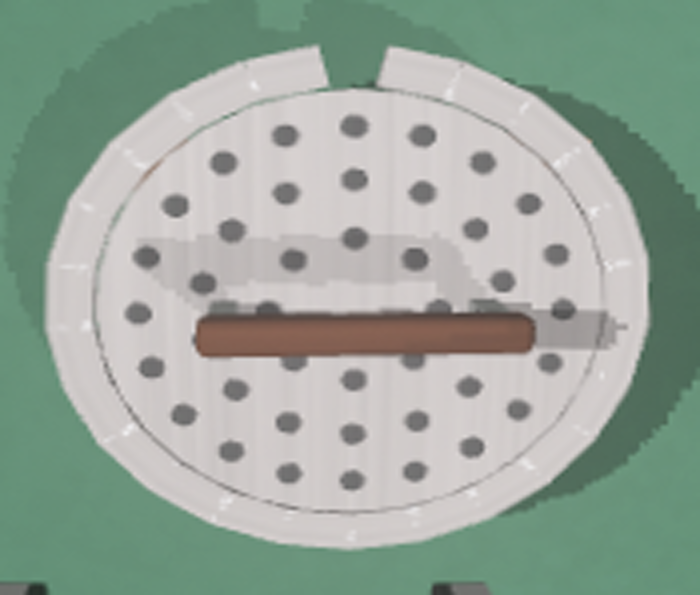

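Tray: centre (0.516, -0.325), yaw about -5.5°. The jaws must close along the tray's x, so the tool goes to psi -95.5°.

```bash
python3 -m handwheel '[[[0,0,0.4,0,0,6.85,0.6],[0,0,0.4,0,0,6.85,0.6],[0,0,0.4,0,0,6.85,0.6],[0,0,0.4,0,0,6.85,0.6],[0,0,0.4,0,0,6.85,0.6]]]'
python3 -m handwheel '[[[0,0,0.4,0,0,6.85,0.6],[0,0,0.4,0,0,6.85,0.6],[0,0,0.4,0,0,6.85,0.6],[0,0,0.4,0,0,6.85,0.6],[0,0,0.4,0,0,6.85,0.6]]]'
python3 -m handwheel '[[[0,0,0.4,0,0,6.85,0.6],[0,0,0,0,0,6.85,0.6],[0,0,0,0,0,6.85,0.6],[0,0,0,0,0,0,0.6]]]'
python3 -c "
from h import *
go(.516,-.325,.16,-95.5)"
```

```text
time_s: 10.17
position: [0.5114, -0.2866, 0.2194]
tool_rot: [-0.0, 0.937, -0.349, 0.0]
ft_force: [-0.1, 0.5, -0.8]
grip_width: 0.6
time_s: 10.58
position: [0.5115, -0.2866, 0.1995]
tool_rot: [-0.0, 0.793, -0.61, 0.0]
ft_force: [-0.3, 0.3, 0.1]
grip_width: 0.601
time_s: 10.92
position: [0.5115, -0.2866, 0.1955]
tool_rot: [0.0, -0.672, 0.741, -0.0]
ft_force: [-0.4, 0.8, 0.4]
grip_width: 0.598
t 10.92 pos [ 0.5115 -0.2866  0.1955] psi -95.63 grip 0.598 F [-0.36  0.81  0.36]
shift now-axes [ 3.78 -0.82  3.55] target-axes [ 3.78 -0.82  3.55] turn [-0.03  0.   -0.13] rows 2.0
```

```bash
python3 -m handwheel '[[[1.9,-0.4,1,0,0,0,0.6],[1.9,-0.4,1,0,0,0,0.6],[0,0,1.5,0,0,0,0.6],[0,0,0,0,0,0,0.6],[0,0,0,0,0,0,0.6]]]'
python3 -c "
from h import *
go(.516,-.325,.058,-95.5);wshot('w7');f=grab_frame('scene');save('s7.png',cv2.resize(f['color'][190:340,60:220],None,fx=4,fy=4));"
```

```text
time_s: 11.33
position: [0.5153, -0.3256, 0.1597]
tool_rot: [-0.0, -0.674, 0.739, 0.001]
ft_force: [0.2, 1.2, 1.5]
grip_width: 0.602
t 11.33 pos [ 0.5153 -0.3256  0.1597] psi -95.21 grip 0.602 F [0.24 1.18 1.53]
shift now-axes [-0.06 -0.08 10.17] target-axes [-0.06 -0.07 10.17] turn [0.1  0.02 0.29] rows 3.0
```

View pics/w7.png

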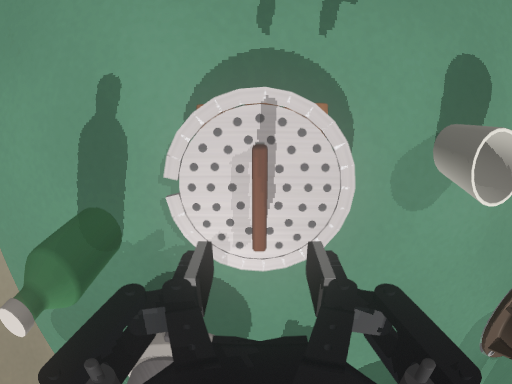

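View pics/s7.png

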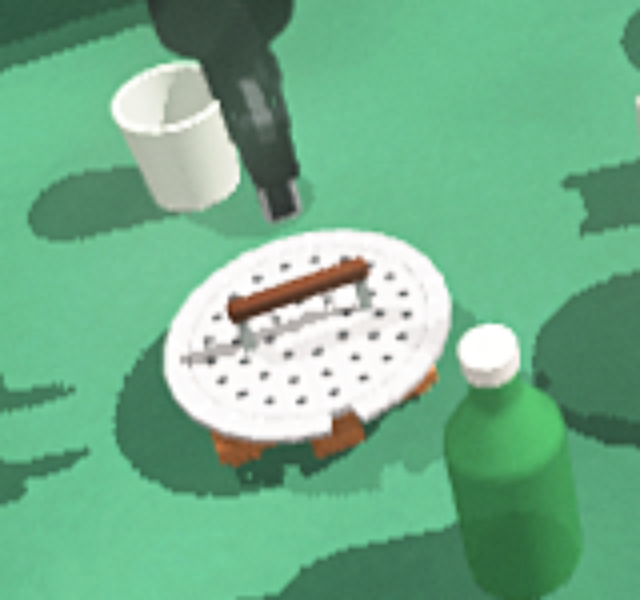

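The bar stands upright at u≈260, between the fingers, running from (260,144) to (259,251). I check its middle, then descend.

```bash
python3 -c "
from h import *
f=np.load('w7.npy',allow_pickle=True).item()
a=wray(f,260,144,.082);b=wray(f,259.5,251,.082);print(a,b,(a+b)/2,np.hypot(*(a-b)[:2]),np.degrees(np.arctan2(*(a-b)[[1,0]])))
l=wray(f,172,180,.043);print('notch',l,'edges',wray(f,355,181,.043),wray(f,262,87,.043))"
python3 -m handwheel '[[[0,0,2.8,0,0,0,0.6],[0,0,2.8,0,0,0,0.6],[0,0,2.5,0,0,0,0.6],[0,0,1.5,0,0,0,0.6],[0,0,0.5,0,0,0,0.6]]]'
python3 -c "
from h import *
go(.516,-.325,.058,-95.5)"
```

```text
[ 0.51159212 -0.37201814  0.082     ] [ 0.52010412 -0.28198507  0.082     ] [ 0.51584812 -0.3270016   0.082     ] 0.09043454726741466 -95.40086040353484
notch [ 0.59662626 -0.34055902  0.043     ] edges [ 0.42622916 -0.32419381  0.043     ] [ 0.50588014 -0.41518045  0.043     ]
time_s: 11.85
position: [0.515, -0.3252, 0.0574]
tool_rot: [-0.001, -0.674, 0.739, 0.001]
ft_force: [0.3, 1.3, 0.7]
grip_width: 0.601
t 11.85 pos [ 0.515  -0.3252  0.0574] psi -95.29 grip 0.601 F [0.34 1.3  0.65]
shift now-axes [-0.03 -0.1  -0.06] target-axes [-0.03 -0.1  -0.06] turn [0.14 0.04 0.21] rows 1.0
```

```bash
python3 -m handwheel '[[[0,0,0,0,0,0,0],[0,0,0,0,0,0,0],[0,0,0,0,0,0,0],[0,0,0,0,0,0,0],[0,0,0,0,0,0,0]]]'
python3 -m handwheel '[[[0,0,-0.5,0,0,0,0],[0,0,-1,0,0,0,0],[0,0,-2,0,0,0,0],[0,0,-2.5,0,0,0,0],[0,0,0,0,0,0,0]]]'
python3 -c "
from h import *
go(.6563,-.0276,.25,-102.2);wshot('w8');f=grab_frame('scene');save('s8.png',cv2.resize(f['color'][160:310,60:220],None,fx=4,fy=4));"
```

```text
time_s: 12.27
position: [0.5169, -0.3264, 0.0609]
tool_rot: [0.001, -0.673, 0.739, -0.001]
ft_force: [-1.6, 1.8, 6.5]
grip_width: 0.123
time_s: 12.68
position: [0.5184, -0.3273, 0.1246]
tool_rot: [0.001, -0.674, 0.739, -0.003]
ft_force: [1.2, -0.1, -1.0]
grip_width: 0.125
t 12.68 pos [ 0.5184 -0.3273  0.1246] psi -95.31 grip 0.125 F [ 1.2  -0.11 -0.99]
shift now-axes [-31.09 -11.05 -12.54] target-axes [-32.21  -7.15 -12.54] turn [-0.41 -0.12  6.89] rows 9.0
```

View pics/w8.png

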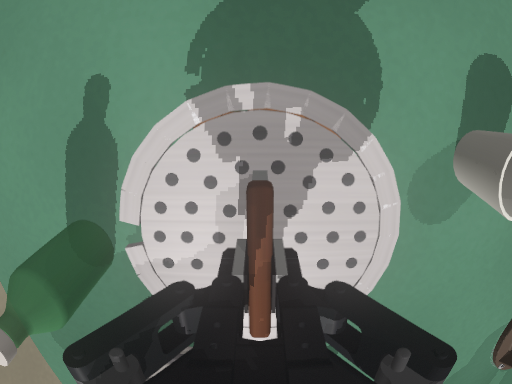

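View pics/s8.png

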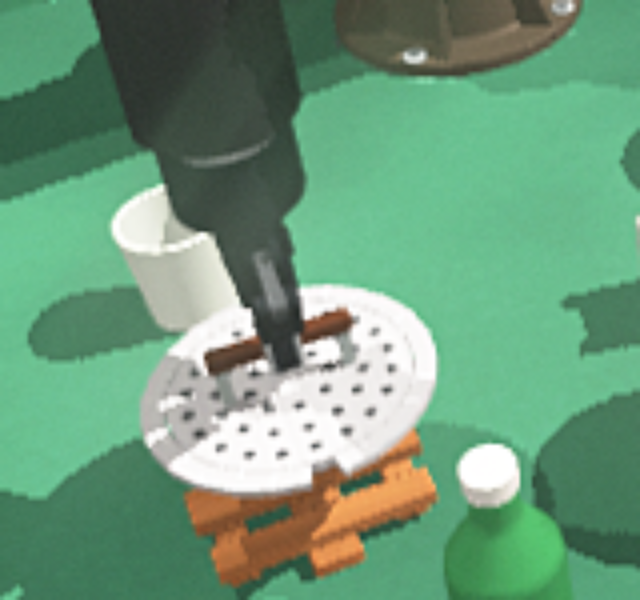

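The tray hangs level in the grip. I measure the bar in the tool frame.

```bash
python3 -c "
from h import *
f=np.load('w8.npy',allow_pickle=True).item()
P=f['s']['position'];q=f['s']['tool_rot'];Rc=R.from_quat([q[1],q[2],q[3],q[0]])
z=P[2]+.0235-.002
a=wray(f,259.5,182,z);b=wray(f,260,337,z);
for n,p in(('a',a),('b',b),('mid',(a+b)/2),('notch',wray(f,131,234,P[2]-.0355+.018)),('right',wray(f,400,211,P[2]-.0175)),('top',wray(f,262,82,P[2]-.0175))): print(n,p,'tool',(Rc.inv().apply(p-P)*1000).round(1))
print(np.hypot(*(a-b)[:2]))
"
python3 -m handwheel '[[[0,0,-3,0,0,0,0],[0,0,-3,0,0,0,0],[0,0,-3,0,0,0,0],[0,0,-2,0,0,0,0],[0,0,0,0,0,0,0]]]'
python3 -c "
from h import *
go(.6563,-.0276,.235,-102.2)"
```

```text
a [ 0.51487563 -0.37384184  0.14613677] tool [ 46.7  -1.  -21.4]
b [ 0.52291984 -0.28342215  0.14613677] tool [-44.1  -0.6 -21.6]
mid [ 0.51889773 -0.32863199  0.14613677] tool [  1.3  -0.8 -21.5]
notch [ 0.60169764 -0.33556945  0.10713677] tool [  0.4 -83.6  18.1]
right [ 0.43049834 -0.33626303  0.10713677] tool [17.  86.8 16.9]
top [ 0.50987584 -0.41697463  0.10713677] tool [90.   0.3 17.7]
0.09077680838368545
time_s: 13.2
position: [0.5174, -0.327, 0.2335]
tool_rot: [0.001, -0.673, 0.739, -0.003]
ft_force: [0.5, -0.3, -1.1]
grip_width: 0.128
t 13.2 pos [ 0.5174 -0.327   0.2335] psi -95.35 grip 0.128 F [ 0.49 -0.3  -1.13]
shift now-axes [-31.1  -11.04  -0.15] target-axes [-32.2   -7.25  -0.15] turn [-0.35 -0.1   6.85] rows 8.0
```

```bash
python3 -m handwheel '[[[0,0,0,0,0,3.4,0],[0,0,0,0,0,3.4,0],[-3.2,-0.7,0,0,0,0,0],[-3.2,-0.7,0,0,0,0,0],[-3.2,-0.7,0,0,0,0,0]]]'
python3 -m handwheel '[[[-3.2,-0.7,0,0,0,0,0],[-3.2,-0.7,0,0,0,0,0],[-3.2,-0.7,0,0,0,0,0],[-3.2,-0.7,0,0,0,0,0],[-3.2,-0.7,0,0,0,0,0]]]'
python3 -m handwheel '[[[-2.5,-0.6,0,0,0,0,0],[-1.4,-0.5,0,0,0,0,0],[0,0,0,0,0,0,0],[0,0,0,0,0,0,0]]]'
python3 -c "
from h import *
go(.6563,-.0276,.18,-102.2);wshot('w9');f=grab_frame('scene');save('s9.png',cv2.resize(f['color'][130:310,190:340],None,fx=4,fy=3.3));np.save('s9.npy',f,allow_pickle=True)
f=grab_frame('top');save('t9.png',cv2.resize(f['color'][90:220,220:350],None,fx=4.5,fy=4.5))"
```

```text
time_s: 13.62
position: [0.5557, -0.2358, 0.2271]
tool_rot: [-0.001, -0.627, 0.779, 0.001]
ft_force: [1.3, 0.4, -1.8]
grip_width: 0.128
time_s: 14.03
position: [0.624, -0.086, 0.2272]
tool_rot: [-0.001, -0.628, 0.778, 0.001]
ft_force: [0.7, -0.6, -2.6]
grip_width: 0.126
time_s: 14.37
position: [0.643, -0.0513, 0.2272]
tool_rot: [-0.001, -0.629, 0.778, 0.001]
ft_force: [-0.2, -1.0, -2.4]
grip_width: 0.125
t 14.37 pos [ 0.643  -0.0513  0.2272] psi -102.11 grip 0.125 F [-0.23 -0.97 -2.45]
shift now-axes [-2.6  -0.82  4.72] target-axes [-2.6  -0.8   4.72] turn [ 0.15 -0.05  0.09] rows 2.0
```

View pics/w9.png

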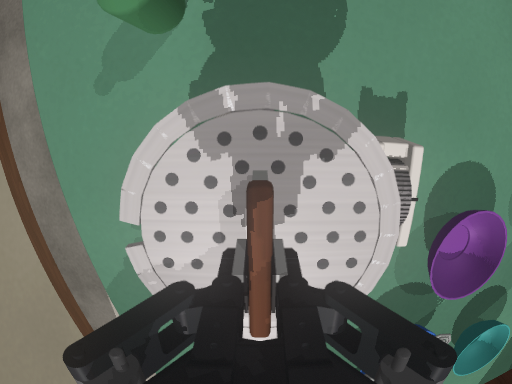

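View pics/s9.png

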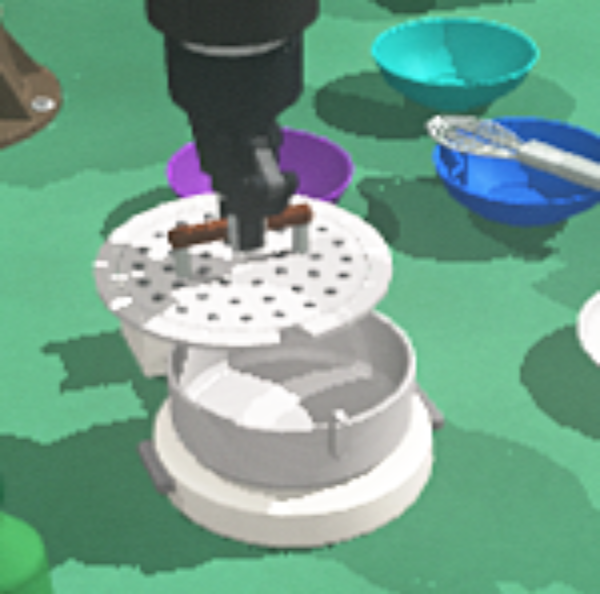

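View pics/t9.png

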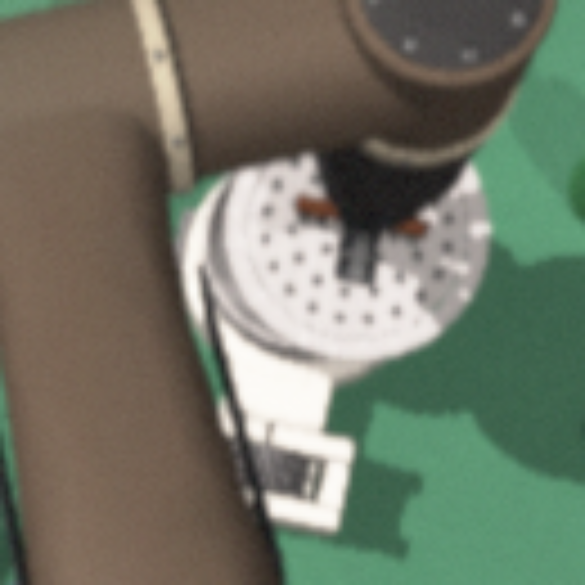

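In the scene crop the tray is above the pot, with the notch at (305,330) and the key at (338,412). I check the key and pot positions from the scene camera while moving over.

```bash
python3 -m handwheel '[[[-1.3,-0.4,1.6,0,0,0,0],[-1.3,-0.4,1.6,0,0,0,0],[0,0,0,0,0,0,0],[0,0,0,0,0,0,0]]]'
cat > m9.py <<'E'
from h import *
f=grab_frame('scene');np.save('s10.npy',f,allow_pickle=True)
go(.6563,-.0276,.16,-102.2)
save('s10.png',cv2.resize(f['color'][200:300,215:315],None,fx=6,fy=6,interpolation=cv2.INTER_CUBIC))
g=np.load('scene0.npy',allow_pickle=True).item()
save('s0pot.png',cv2.resize(g['color'][200:300,215:315],None,fx=6,fy=6,interpolation=cv2.INTER_CUBIC))
E
python3 m9.py
```

```text
time_s: 14.85
position: [0.656, -0.0289, 0.1959]
tool_rot: [-0.001, -0.628, 0.778, 0.001]
ft_force: [-0.6, -0.8, -2.1]
grip_width: 0.125
t 14.9 pos [ 0.6565 -0.0291  0.197 ] psi -102.2 grip 0.127 F [ 1.12 -0.14 -1.81]
shift now-axes [-0.14  0.05  3.7 ] target-axes [-0.14  0.05  3.7 ] turn [ 0.03 -0.04 -0.  ] rows 1.0
```

View pics/s10.png

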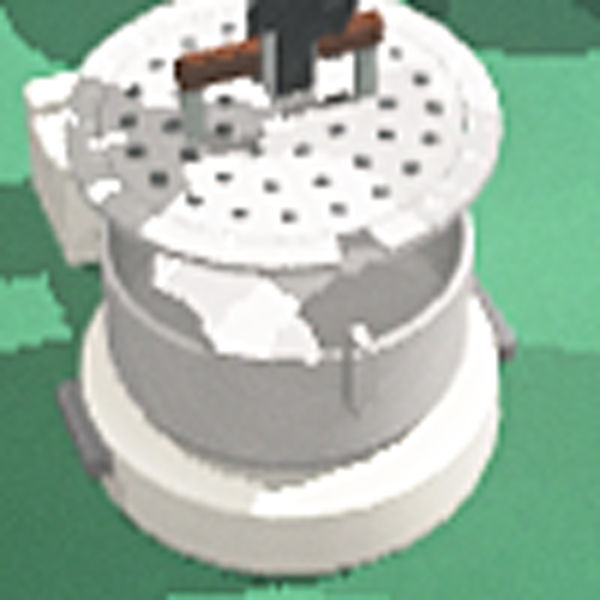

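```bash
cat > m10.py <<'E'
from h import *
f=np.load('s10.npy',allow_pickle=True).item()
c=lambda x,y,z: ray(f,215+(x+.5)/6-.5,200+(y+.5)/6-.5,z)[:2]
k=c(364,333,.130);n=c(372,238,.197-.0355+.018);print('key',k,'notch edge',n)
uu=np.array([np.cos(np.radians(-12.2)),np.sin(np.radians(-12.2))]);print('axis from key',k-.084*uu)
# front outer rim near key: left/right silhouettes
o=f['extrinsics'][:3,3]
def axis(l,r,z,rad):
    # circle tangent to two vertical-plane silhouettes: centre from bearings
    a=c(*l,z)-o[:2];b=c(*r,z)-o[:2];a/=np.hypot(*a);b/=np.hypot(*b);m=a+b;m/=np.hypot(*m);half=np.arccos(a@b)/2;return np.degrees(np.arctan2(m[1],m[0]))
def bear(p):return np.degrees(np.arctan2(p[1]-o[1],p[0]-o[0]))
print('bearing of tool',bear(f_pos:=np.array([.6565,-.0291])),'cooker',bear([.6563,-.0276]))
print('pot bearing',axis((103,255),(474,255),.115,.08),'tray bearing',axis((66,125),(502,125),.1745,.09))
g=np.load('w2.npy',allow_pickle=True).item()
print('w2 key',wray(g,220,132,.13)); 
print('L/R outer rim',wray(g,174,215,.115),wray(g,364,215,.115), (wray(g,174,215,.115)+wray(g,364,215,.115))/2)
E
python3 m10.py
```

```text
key [ 0.73964425 -0.04434396] notch edge [ 0.73985488 -0.0411016 ]
axis from key [ 0.65754131 -0.02659268]
bearing of tool 147.3705998943907 cooker 147.28770499753048
pot bearing 147.1835585214676 tray bearing 147.25574462192722
w2 key [ 0.74262091 -0.05272444  0.13      ]
L/R outer rim [0.71734879 0.02300155 0.115     ] [ 0.61923741 -0.09686767  0.115     ] [ 0.6682931  -0.03693306  0.115     ]
```

```bash
python3 -m handwheel '[[[-0.15,0,1.4,0,0,0,0],[-0.15,0,1.4,0,0,0,0],[0,0,0.8,0,0,0,0],[0,0,0,0,0,0,0],[0,0,0,0,0,0,0]]]'
cat > m11.py <<'E'
from h import *
import sys
n=sys.argv[1]
f=grab_frame('scene');np.save(n+'.npy',f,allow_pickle=True)
go(.657,-.0262,.16,-102.2)
save(n+'.png',cv2.resize(f['color'][205:285,225:305],None,fx=7.5,fy=7.5,interpolation=cv2.INTER_CUBIC))
E
python3 m11.py s11
```

```text
time_s: 15.32
position: [0.6574, -0.0259, 0.1615]
tool_rot: [-0.0, -0.628, 0.778, -0.0]
ft_force: [0.5, -0.2, -1.8]
grip_width: 0.125
t 15.37 pos [ 0.6579 -0.0257  0.162 ] psi -102.18 grip 0.126 F [-0.33  0.53 -2.11]
shift now-axes [0.07 0.07 0.2 ] target-axes [0.07 0.07 0.2 ] turn [-0.07  0.    0.02] rows 1.0
```

View pics/s11.png

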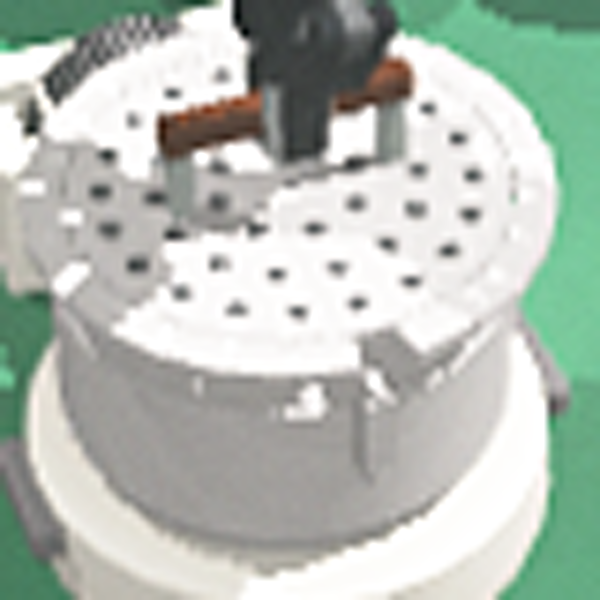

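```bash
cat > m12.py <<'E'
from h import *
f=np.load('s11.npy',allow_pickle=True).item()
Ei=np.linalg.inv(f['extrinsics'])
def pj(p):
    c=Ei[:3,:3]@p+Ei[:3,3];k=f['K'];return np.round([((k[0,0]*c[0]/c[2]+k[0,2])-225+.5)*7.5-.5,((k[1,1]*c[1]/c[2]+k[1,2])-205+.5)*7.5-.5])
def T(c,yaw,p): a=np.radians(yaw);return np.array([c[0]+np.cos(a)*p[0]-np.sin(a)*p[1],c[1]+np.sin(a)*p[0]+np.cos(a)*p[1],p[2]])
C=(.6568,-.0270)
print('nose top',pj(T(C,-12.2,(.084,0,.130))),'tab rim',pj(T(C,-12.2,(.089,0,.115))))
tc=(.6579-.0002,-.0257-.0008);zb=.162-.0355
for n,p in(('in L',(.076,-.0085)),('in R',(.076,.0085)),('out L',(.09,-.0085)),('out R',(.09,.0085)),('edge -y',(0,-.09)),('edge +y',(0,.09))): print(n,pj(T(tc,-12.2,(*p,zb+.018))))
for n,p in(('bar-',(0,-.045,zb+.059)),('bar+',(0,.045,zb+.059))):print(n,pj(T(tc,-12.2,p)))
E
python3 m12.py
```

```text
nose top [378. 378.] tab rim [383. 422.]
in L [347. 337.]
in R [396. 323.]
out L [363. 365.]
out R [413. 351.]
edge -y [ 30. 251.]
edge +y [528. 120.]
bar- [154. 123.]
bar+ [409.  58.]
```

```bash
python3 -c "
from h import *
f=np.load('s11.npy',allow_pickle=True).item()
save('z11.png',cv2.resize(f['color'][235:275,255:295],None,fx=15,fy=15,interpolation=cv2.INTER_NEAREST))"
```

```text
(no output)
```

View pics/z11.png

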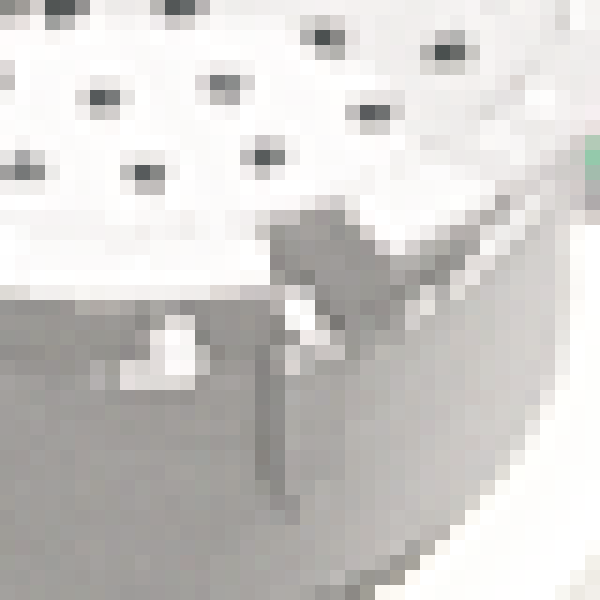

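```bash
cat > m13.py <<'E'
from h import *
f=np.load('s11.npy',allow_pickle=True).item()
q=lambda X,Y,z: ray(f,255+X/15-.5,235+Y/15-.5,z)[:2]
a=np.radians(-12.2);ux=np.array([np.cos(a),np.sin(a)]);uy=np.array([-ux[1],ux[0]])
loc=lambda p,c:((p-c)@ux*1000,(p-c)@uy*1000)
C=np.array([.6568,-.027]);tc=np.array([.6577,-.0265])
for z in(.1445,.1415): print('notch',z,loc(q(333,235,z),tc),'inL',loc(q(270,218,z),tc),'outR',loc(q(396,252,z),tc))
print('nose',loc(q(303,300,.129),C),loc(q(298,300,.129),C))
print('tab face bottom mid? ',loc(q(315,375,.115),C))
E
python3 m13.py
python3 - <<'E'
from h import *
f=np.load('w8.npy',allow_pickle=True).item()
save('z8.png',cv2.resize(f['color'][70:370,110:410],None,fx=2.6,fy=2,interpolation=cv2.INTER_CUBIC))
f=np.load('scene0.npy',allow_pickle=True).item()
save('z0.png',cv2.resize(f['color'][235:275,255:295],None,fx=15,fy=15,interpolation=cv2.INTER_NEAREST))
E
```

```text
notch 0.1445 (np.float64(83.49201690310531), np.float64(3.6603380612886705)) inL (np.float64(76.2016245729431), np.float64(-4.130193767780214)) outR (np.float64(90.7326364937533), np.float64(11.397682614029316))
notch 0.1415 (np.float64(80.6108734590764), np.float64(4.897628357883756)) inL (np.float64(73.28881660121205), np.float64(-2.9267402662085495)) outR (np.float64(87.88294139834899), np.float64(12.66857869613449))
nose (np.float64(81.37747776480379), np.float64(0.4906624710512871)) (np.float64(81.08105294199125), np.float64(-0.2523275647038279))
tab face bottom mid?  (np.float64(84.71472610892235), np.float64(1.280717058020245))
```

View pics/z0.png

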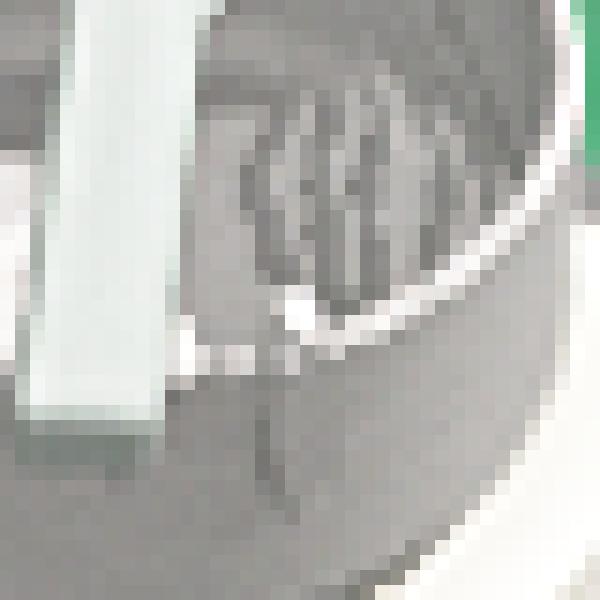

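Run:
```python
from h import *
f=wshot('w12');c=f['color']
save('z12.png',cv2.resize(c[195:275,95:175],None,fx=7.5,fy=7.5,interpolation=cv2.INTER_CUBIC))
```

```text
(no output)
```

View pics/z12.png

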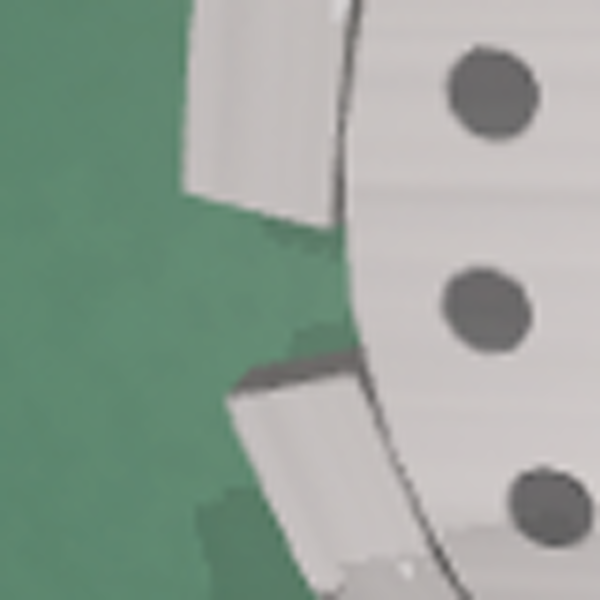

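View pics/w12.png

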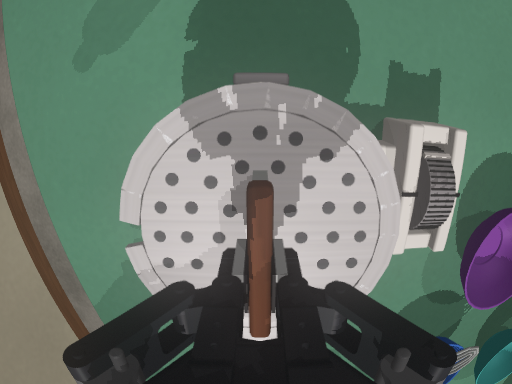

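```bash
cat > m14.py <<'E'
from h import *
f=np.load('w12.npy',allow_pickle=True).item()
P=f['s']['position'];q=f['s']['tool_rot'];Rc=R.from_quat([q[1],q[2],q[3],q[0]])
loc=lambda u,v,z:(Rc.inv().apply(wray(f,u,v,z)-P)*1000)
k=lambda X,Y:(95+(X+.5)/7.5-.5,195+(Y+.5)/7.5-.5)
for dz in(-.0175,-.0205):
  c=[loc(*k(*p),P[2]+dz) for p in((335,228),(357,375),(184,192),(227,397))]
  print([x[:2].round(1).tolist() for x in c],'centre',np.mean(c,0).round(1))
  b=(loc(259.5,182,P[2]+dz+.041-.002)+loc(260,337,P[2]+dz+.041-.002))/2
  print('bar mid',b.round(1),'bar dir',(loc(259.5,182,P[2]+dz+.039)-loc(260,337,P[2]+dz+.039)).round(1))
save('zt.png',cv2.resize(f['color'][110:260,370:480],None,fx=5.5,fy=4,interpolation=cv2.INTER_CUBIC))
E
python3 m14.py
```

```text
[[7.2, -76.2], [-6.8, -76.6], [10.1, -90.2], [-9.8, -89.9]] centre [  0.2 -83.2  17.6]
bar mid [  1.1  -0.7 -21.5] bar dir [90.9 -0.4 -0. ]
[[5.8, -77.6], [-8.5, -78.0], [8.7, -91.9], [-11.5, -91.6]] centre [ -1.4 -84.8  20.6]
bar mid [ -0.9  -0.7 -18.5] bar dir [93.2 -0.4 -0. ]
```

View pics/zt.png

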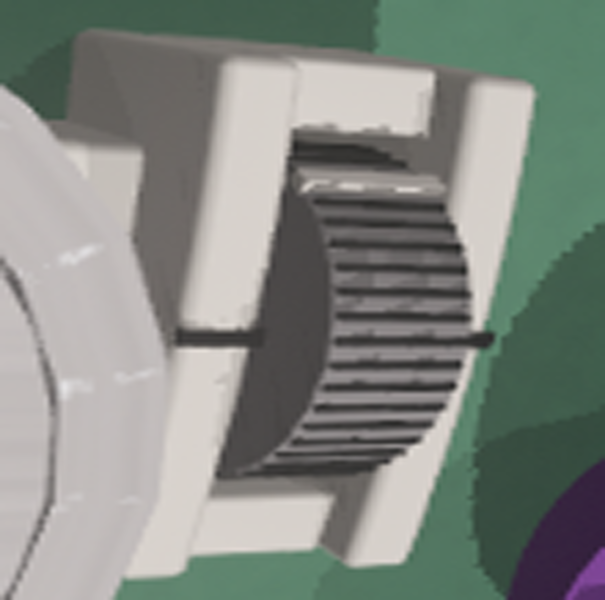

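```bash
cat >> m14.py <<'E'
print('ticks')
t=lambda X,Y:(370+(X+.5)/5.5-.5,110+(Y+.5)/4-.5)
A=loc(*t(178,336),.066);B=loc(*t(262,338),.066);D=loc(*t(480,339),.066)
for x in(A,B,D):print(x.round(1))
d=A-D;print('dir deg from tool -y',np.degrees(np.arctan2(d[0],-d[1])))
for n,p in(('c1',(250,58)),('c2',(535,92)),('c3',(408,566)),('c4',(160,576))):print(n,loc(*t(*p),.066).round(1))
E
python3 m14.py | sed -n '/ticks/,$p'
```

```text
ticks
[  1.3 129.6  95.9]
[  0.8 146.5  95.8]
[  0.6 195.7  95.8]
dir deg from tool -y 0.6034449695729447
c1 [ 65.4 134.8  95.8]
c2 [ 62.7 196.3  95.8]
c3 [-63.6 196.3  95.8]
c4 [-62.3 138.7  95.8]
```

The wrist-camera tick line and the scene view both say the tray should move slightly towards -y. I shift it 1.5 mm, lower partway and look again.

```bash
python3 -m handwheel '[[[0.15,0.08,0,0,0,0,0],[0,0,0.4,0,0,0,0],[0,0,0.3,0,0,0,0],[0,0,0,0,0,0,0],[0,0,0,0,0,0,0]]]'
sed -i '$d' m11.py
cat >> m11.py <<'E'
save(n+'.png',cv2.resize(f['color'][205:285,225:305],None,fx=7.5,fy=7.5,interpolation=cv2.INTER_CUBIC))
save(n+'z.png',cv2.resize(f['color'][235:275,255:295],None,fx=15,fy=15,interpolation=cv2.INTER_NEAREST))
E
python3 m11.py s13
```

```text
time_s: 15.83
position: [0.6561, -0.0265, 0.1536]
tool_rot: [-0.0, -0.628, 0.778, 0.0]
ft_force: [-0.2, -0.2, -3.5]
grip_width: 0.129
t 15.88 pos [ 0.6563 -0.0265  0.1538] psi -102.16 grip 0.129 F [ 0.18 -0.51 -3.04]
shift now-axes [-0.04 -0.06 -0.62] target-axes [-0.04 -0.06 -0.62] turn [ 0.01 -0.01  0.04] rows 1.0
```

View pics/s13z.png

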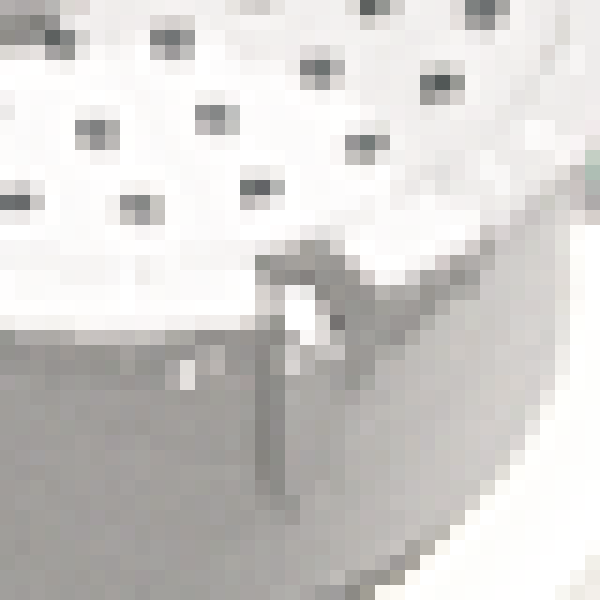

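View pics/s13.png

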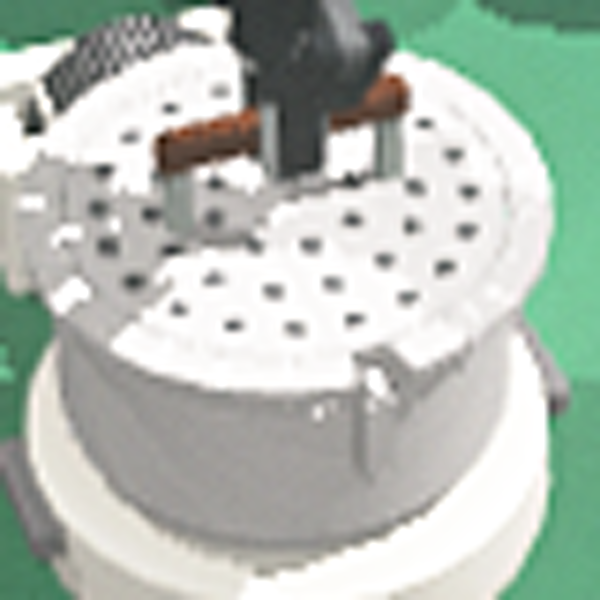

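```bash
cat > m15.py <<'E'
from h import *
f=np.load('s13.npy',allow_pickle=True).item()
Ei=np.linalg.inv(f['extrinsics'])
def pj(p):
    c=Ei[:3,:3]@p+Ei[:3,3];k=f['K'];return np.array([(k[0,0]*c[0]/c[2]+k[0,2]-255+.5)*15,(k[1,1]*c[1]/c[2]+k[1,2]-235+.5)*15])
a=np.radians(-12.2);ux=np.array([np.cos(a),np.sin(a)]);uy=np.array([-ux[1],ux[0]])
C=np.array([.6568,-.027]);W=lambda x,y,z:np.array([*(C+ux*x+uy*y),z])
for n,p in(('nose',(.084,0,.130)),('nose.121',(.084,0,.121)),('tab top L',(.089,-.0055,.125)),('tab top R',(.089,.0055,.125)),('noseL',(.084,-.003,.13)),('noseR',(.084,.003,.13)),('notch now',(.083,0,.136)),('seated',(.083,0,.121)),('inL now',(.076,-.0085,.136)),('outR now',(.09,.0085,.136)),('+1mm y',(.083,.001,.136)),('tabL bottom',(.089,-.0055,.09)),('tabR bottom',(.089,.0055,.09))): print(n,pj(W(*p)).round(0))
E
python3 m15.py
```

```text
nose [307. 307.]
nose.121 [306. 347.]
tab top L [286. 359.]
tab top R [350. 341.]
noseL [289. 312.]
noseR [324. 302.]
notch now [304. 276.]
seated [304. 343.]
inL now [238. 261.]
outR now [371. 291.]
+1mm y [310. 274.]
tabL bottom [286. 513.]
tabR bottom [348. 495.]
```

Predicted and observed pixels put the notch about 1.5 mm towards +y of the key, inside the 3 mm clearance. I trim 1 mm and lower in small steps, watching the force.

```bash
python3 -m handwheel '[[[0.1,0,0,0,0,0,0],[0,0,0.3,0,0,0,0],[0,0,0.2,0,0,0,0],[0,0,0,0,0,0,0]]]'
python3 -m handwheel '[[[0,0,0.2,0,0,0,0],[0,0,0.1,0,0,0,0],[0,0,0,0,0,0,0]]]'
python3 m11.py s14
```

```text
time_s: 16.22
position: [0.6558, -0.0275, 0.1482]
tool_rot: [-0.0, -0.628, 0.778, 0.0]
ft_force: [0.4, 0.4, -2.9]
grip_width: 0.129
time_s: 16.47
position: [0.656, -0.0274, 0.1455]
tool_rot: [-0.0, -0.628, 0.778, 0.0]
ft_force: [0.8, -0.0, -2.6]
grip_width: 0.129
t 16.52 pos [ 0.656  -0.0275  0.1457] psi -102.17 grip 0.124 F [-0.69 -0.12 -3.35]
shift now-axes [-0.14 -0.07 -1.43] target-axes [-0.14 -0.07 -1.43] turn [ 0.02 -0.01  0.03] rows 1.0
```

View pics/s14z.png

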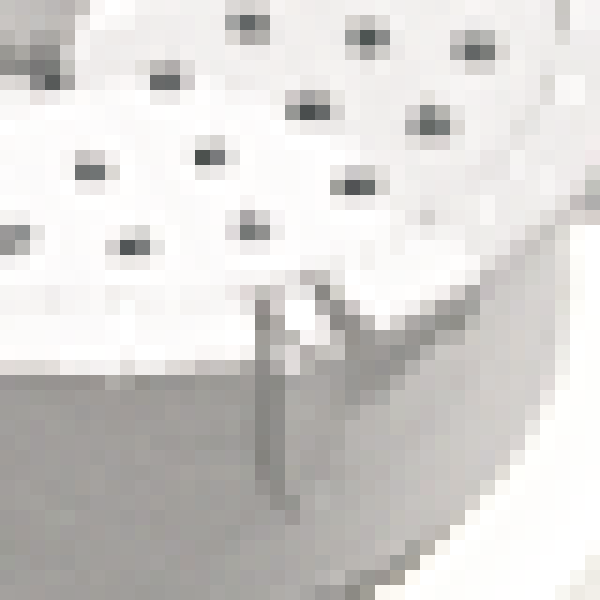

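The key is inside the notch and there is no contact. I carry on down.

```bash
python3 -m handwheel '[[[0,0,0.2,0,0,0,0],[0,0,0.1,0,0,0,0],[0,0,0,0,0,0,0]]]'
python3 -m handwheel '[[[0,0,0.15,0,0,0,0],[0,0,0,0,0,0,0]]]'
python3 -m handwheel '[[[0,0,0.1,0,0,0,0],[0,0,0,0,0,0,0]]]'
```

```text
time_s: 16.77
position: [0.656, -0.0274, 0.1426]
tool_rot: [-0.0, -0.628, 0.778, 0.0]
ft_force: [-0.1, -0.6, -2.5]
grip_width: 0.13
time_s: 16.93
position: [0.656, -0.0274, 0.1411]
tool_rot: [-0.0, -0.628, 0.778, 0.0]
ft_force: [0.8, -0.0, -2.9]
grip_width: 0.127
time_s: 17.1
position: [0.656, -0.0275, 0.1402]
tool_rot: [-0.0, -0.628, 0.778, 0.0]
ft_force: [-0.3, 0.8, -2.3]
grip_width: 0.125
```

```bash
python3 -m handwheel '[[[0,0,0.1,0,0,0,0],[0,0,0,0,0,0,0]]]'
python3 -m handwheel '[[[0,0,0.1,0,0,0,0],[0,0,0,0,0,0,0]]]'
```

```text
time_s: 17.27
position: [0.6561, -0.0274, 0.1393]
tool_rot: [-0.0, -0.628, 0.778, 0.0]
ft_force: [0.3, 0.2, -3.0]
grip_width: 0.121
time_s: 17.43
position: [0.6562, -0.0275, 0.1389]
tool_rot: [0.0, -0.628, 0.778, -0.0]
ft_force: [-1.3, 0.1, 1.7]
grip_width: 0.123
```

```bash
python3 -m handwheel '[[[0,0,0.04,0,0,0,0],[0,0,0,0,0,0,0]]]'
python3 m11.py s15; python3 -c "
from h import *
wshot('w15')"
```

```text
time_s: 17.6
position: [0.6562, -0.0275, 0.1389]
tool_rot: [0.0, -0.628, 0.778, -0.0]
ft_force: [-3.1, 0.7, 5.6]
grip_width: 0.13
t 17.65 pos [ 0.6562 -0.0275  0.1389] psi -102.16 grip 0.123 F [-2.89  0.6   5.55]
shift now-axes [-0.14 -0.05 -2.11] target-axes [-0.14 -0.05 -2.11] turn [-0.04  0.    0.04] rows 1.0
```

View pics/s15.png

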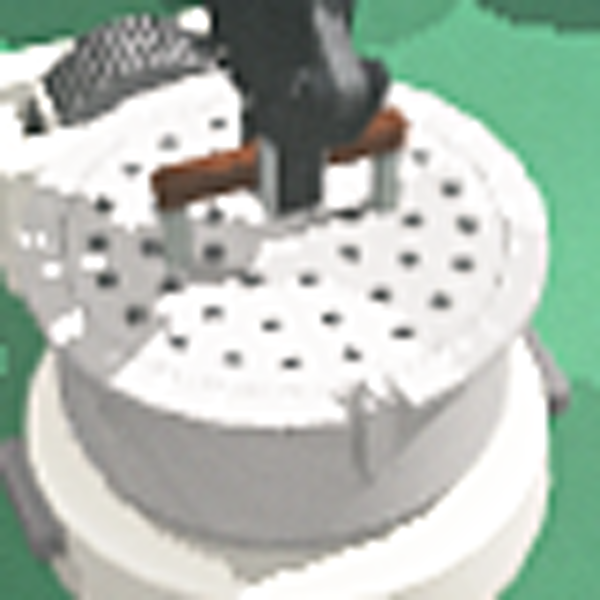

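View pics/s15z.png

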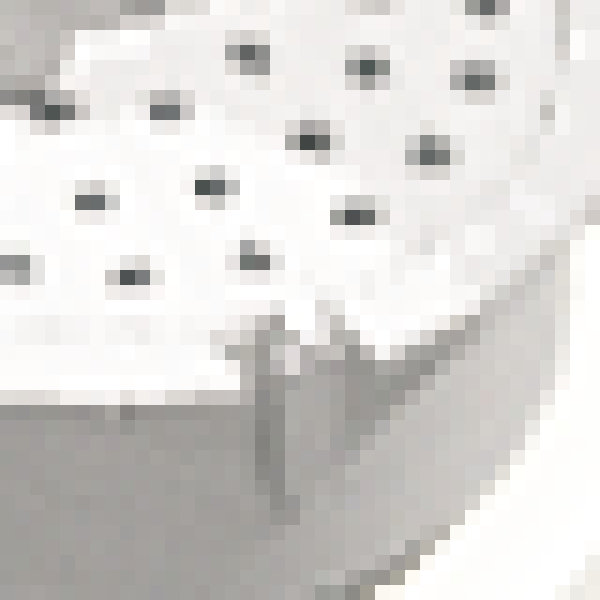

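View pics/w15.png

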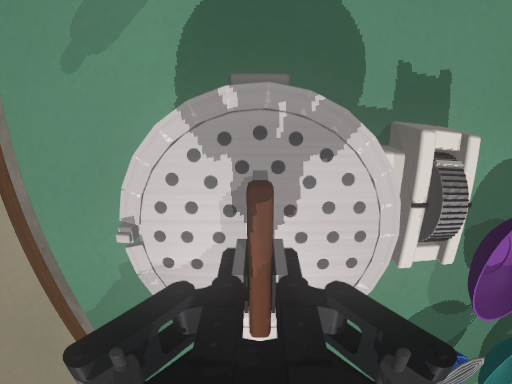

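The key stands in the notch at (125,232) in the wrist picture, and the height 0.1389 matches seated. I release.

```bash
python3 -m handwheel '[[[0,0,0,0,0,0,0.4],[0,0,0,0,0,0,0.4],[0,0,0,0,0,0,0.4],[0,0,0,0,0,0,0.4]]]'
python3 -m handwheel '[[[0,0,-1,0,0,0,0.4],[0,0,-2,0,0,0,0.4],[0,0,-3,0,0,0,0.4],[0,0,-3,0,0,0,0.4],[0,0,0,0,0,0,0.4]]]'
python3 m11.py s16; python3 -c "
from h import *
f=wshot('w16');save('z16.png',cv2.resize(f['color'][60:300,90:490],None,fx=2,fy=2))"
```

```text
time_s: 18.03
position: [0.6563, -0.0274, 0.1379]
tool_rot: [0.0, -0.628, 0.778, -0.0]
ft_force: [0.8, -0.7, -0.0]
grip_width: 0.396
time_s: 18.45
position: [0.6593, -0.0277, 0.2359]
tool_rot: [0.004, -0.628, 0.778, -0.003]
ft_force: [1.5, -0.4, 2.4]
grip_width: 0.396
t 18.5 pos [ 0.6583 -0.0274  0.233 ] psi -102.15 grip 0.402 F [-0.73  0.64 -0.8 ]
shift now-axes [-0.07  0.2   7.3 ] target-axes [-0.09  0.15  7.3 ] turn [-0.42  0.13  0.05] rows 2.0
```

View pics/s16.png

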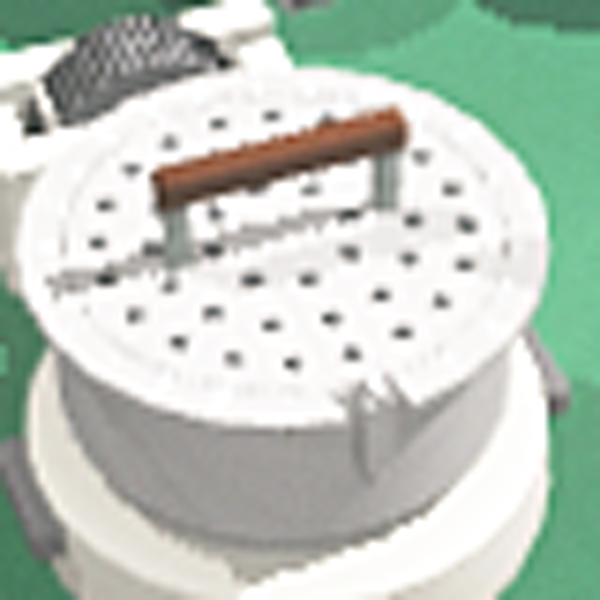

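View pics/z16.png

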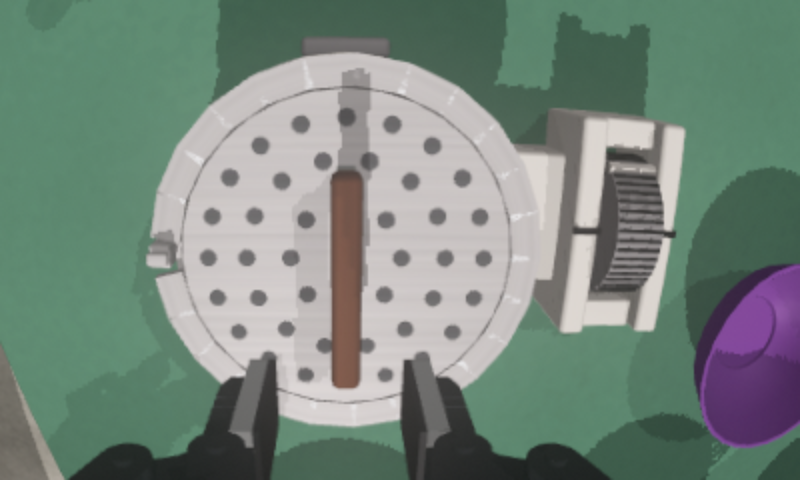

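The tray sits flat with the key in its notch, and the bar is free. Next is the wheel. I measure its line angle and top point while moving there shut.

```bash
cat > wh.py <<'E'
from h import *
C=np.array([.6565,-.0275]);a=np.radians(-12.0);ux=np.array([np.cos(a),np.sin(a)]);uy=np.array([-ux[1],ux[0]])
T=C-.165*ux
def tgt(y,z): p=T+uy*y; go(p[0],p[1],z,-102)
def lineang(f,u,v,rr=.042):
    "rib angle from top (deg, + to +y) where ray meets wheel cylinder"
    for z in np.arange(.09,.03,-.0002):
        p=wray(f,u,v,z);y=(p[:2]-T)@uy
        if np.hypot(y,z-.043)<=rr: return np.degrees(np.arctan2(y,z-.043)),(p[:2]-T)@ux*1000,z
if __name__=='__main__':
    f=np.load('w16.npy',allow_pickle=True).item()
    print(T,lineang(f,90+632/2,60+168/2))
    for u,v in((90+585/2,60+231/2),(90+668/2,60+234/2)): p=wray(f,u,v,.066);print('tick loc',((p[:2]-T)@ux*1000).round(1),((p[:2]-T)@uy*1000).round(1))
    save('z16w.png',cv2.resize(f['color'][105:235,355:445],None,fx=6,fy=4.5,interpolation=cv2.INTER_CUBIC))
    tgt(-.012,.12)
E
python3 wh.py
```

```text
[0.49510565 0.00680543] (np.float64(-57.678355393884075), np.float64(2.602768281361662), np.float64(0.06539999999999929))
tick loc 29.0 2.2
tick loc -27.8 2.9
t 18.55 pos [ 0.6571 -0.0273  0.2305] psi -102.17 grip 0.4 F [-0.46  0.33 -0.81]
shift now-axes [ 1.3  16.59 10.99] target-axes [ 1.23 16.55 11.05] turn [-0.21  0.1  -0.17] rows 5.0
```

View pics/z16w.png

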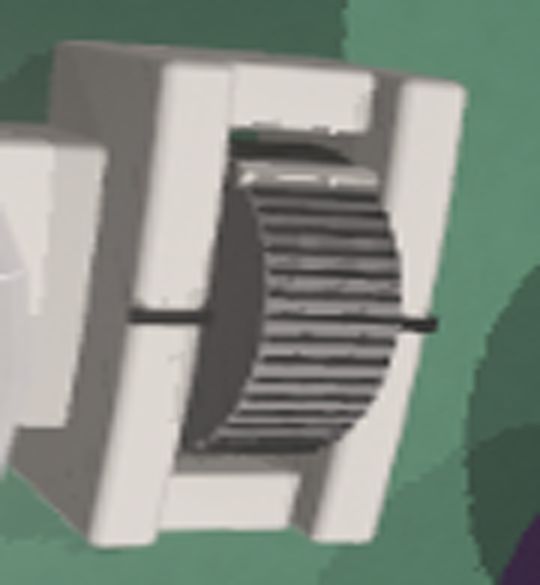

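The line is about -60° from the top, so the wheel is at click 2 and needs two more clicks. I shut the gripper and go above the wheel.

```bash
python3 -m handwheel '[[[0.3,4.1,0,0,0,0,0],[0.3,4.1,0,0,0,0,0],[0.3,4.1,0,0,0,0,0],[0.3,4.1,0,0,0,0,0],[0,0,2.5,0,0,0,0]]]'
python3 -m handwheel '[[[0,0,3,0,0,0,0],[0,0,3,0,0,0,0],[0,0,2,0,0,0,0],[0,0,0,0,0,0,0],[0,0,0,0,0,0,0]]]'
python3 - <<'E'
from wh import *
tgt(-.011,.082);f=wshot('w17');g=grab_frame('scene');save('s17.png',cv2.resize(g['color'][190:250,200:280],None,fx=8,fy=8,interpolation=cv2.INTER_CUBIC))
E
```

```text
time_s: 18.97
position: [0.4897, -0.0045, 0.2074]
tool_rot: [0.004, -0.628, 0.778, -0.001]
ft_force: [1.4, 1.0, -0.9]
grip_width: 0.002
time_s: 19.38
position: [0.4925, -0.005, 0.1223]
tool_rot: [-0.002, -0.628, 0.778, 0.0]
ft_force: [0.6, 0.6, 0.4]
grip_width: -0.001
t 19.38 pos [ 0.4925 -0.005   0.1223] psi -102.16 grip -0.001 F [0.62 0.64 0.39]
shift now-axes [-0.11 -0.02  4.03] target-axes [-0.11 -0.01  4.03] turn [ 0.14 -0.11 -0.16] rows 1.0
```

View pics/w17.png

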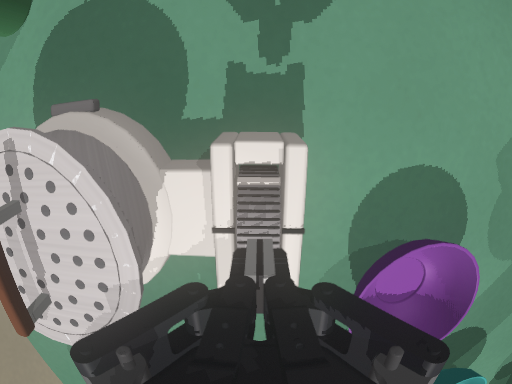

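View pics/s17.png

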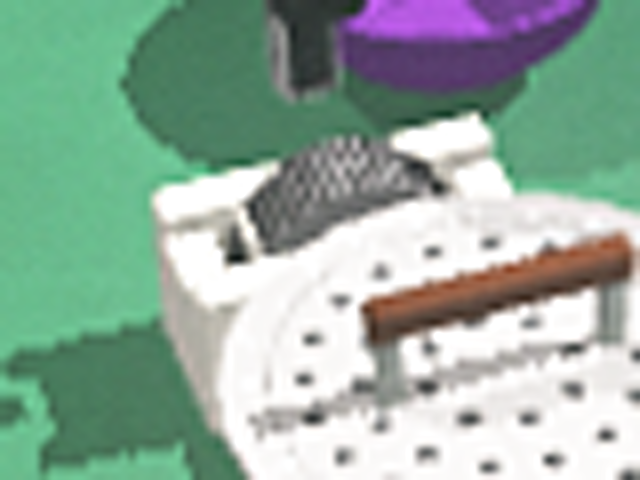

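Run:
```python
from wh import *
f=np.load('w17.npy',allow_pickle=True).item()
for u,v in((222,230),(295,230)): p=wray(f,u,v,.066);print('tick loc',((p[:2]-T)@ux*1000).round(1),((p[:2]-T)@uy*1000).round(1))
print(lineang(f,259,174))
save('z17.png',cv2.resize(f['color'][125:265,200:320],None,fx=5,fy=4,interpolation=cv2.INTER_CUBIC))
```

```text
tick loc 28.6 1.6
tick loc -25.7 1.7
(np.float64(-68.75626167564388), np.float64(0.9729655386594089), np.float64(0.058199999999999086))
```

View pics/z17.png

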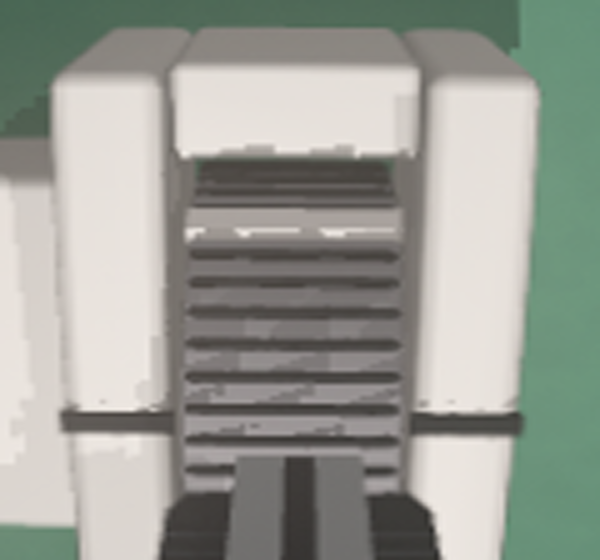

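```bash
python3 -m handwheel '[[[-0.25,0,2,0,0,0,0],[0,0,1.4,0,0,0,0],[0,0,0,0,0,0,0],[0,0,0,0,0,0,0]]]'
python3 -m handwheel '[[[0,0,0.4,0,0,0,0],[0,0,0.3,0,0,0,0],[0,0,0,0,0,0,0],[0,0,0,0,0,0,0]]]'
python3 -c "
from wh import *
tgt(.0125,.08)"
```

```text
time_s: 19.82
position: [0.4943, -0.0021, 0.0899]
tool_rot: [0.0, -0.628, 0.778, -0.0]
ft_force: [0.6, -0.5, 1.5]
grip_width: -0.003
time_s: 20.15
position: [0.495, -0.0019, 0.083]
tool_rot: [0.001, -0.628, 0.778, -0.001]
ft_force: [0.6, -0.1, 3.1]
grip_width: 0.0
t 20.15 pos [ 0.495  -0.0019  0.083 ] psi -102.15 grip 0.0 F [ 0.56 -0.1   3.14]
shift now-axes [-2.11  0.17  0.3 ] target-axes [-2.11  0.17  0.3 ] turn [-0.13  0.05 -0.15] rows 1.0
```

```bash
python3 -m handwheel '[[[0,0,0.3,0,0,0,0],[0,0,0.1,0,0,0,0],[0,0,0,0,0,0,0]]]'
python3 -m handwheel '[[[-0.5,0,0,0,0,0,0],[-0.5,0,0,0,0,0,0],[-0.5,0,0,0,0,0,0],[-0.5,0,0,0,0,0,0],[-0.3,0,0,0,0,0,0]]]'
python3 - <<'E'
from wh import *
tgt(.0125,.08);f=wshot('w18')
save('z18.png',cv2.resize(f['color'][125:265,200:320],None,fx=5,fy=4,interpolation=cv2.INTER_CUBIC))
E
```

```text
time_s: 20.4
position: [0.4951, -0.0019, 0.0791]
tool_rot: [0.001, -0.628, 0.778, -0.001]
ft_force: [0.3, 0.2, 8.3]
grip_width: -0.003
time_s: 20.82
position: [0.5001, 0.021, 0.0794]
tool_rot: [0.001, -0.628, 0.778, -0.001]
ft_force: [-0.1, -0.2, 7.6]
grip_width: 0.006
t 20.82 pos [0.5001 0.021  0.0794] psi -102.13 grip 0.006 F [-0.1  -0.23  7.58]
shift now-axes [ 0.24  0.2  -0.07] target-axes [ 0.24  0.2  -0.06] turn [-0.15  0.06 -0.13] rows 1.0
```

View pics/z18.png

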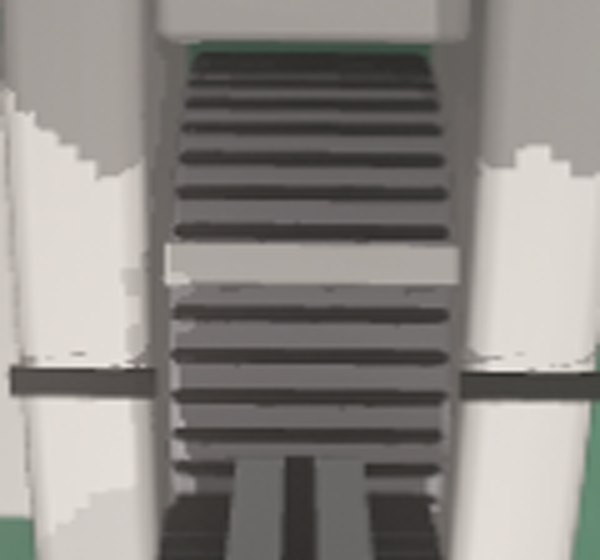

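```bash
sed -i 's/^T=C-.165\*ux/T=C-.165*ux+.0016*uy/' wh.py
python3 - <<'E'
from wh import *
f=np.load('w18.npy',allow_pickle=True).item();print(lineang(f,262,190.7,.043))
f=np.load('w17.npy',allow_pickle=True).item();print(lineang(f,259,181,.043))
E
python3 -m handwheel '[[[0,0,-0.5,0,0,0,0],[0,0,-1,0,0,0,0],[0,0,-1.5,0,0,0,0],[0,0,0,0,0,0,0]]]'
python3 - <<'E'
from wh import *
tgt(-.011,.08);f=wshot('w19')
save('z19.png',cv2.resize(f['color'][125:265,200:320],None,fx=5,fy=4,interpolation=cv2.INTER_CUBIC))
E
```

```text
(np.float64(-31.430318036120863), np.float64(1.5166974981871328), np.float64(0.0795999999999997))
(np.float64(-60.14564094945784), np.float64(0.9840838406124154), np.float64(0.06439999999999926))
time_s: 21.2
position: [0.4995, 0.0205, 0.1106]
tool_rot: [0.001, -0.628, 0.778, -0.0]
ft_force: [0.3, 0.3, 1.7]
grip_width: -0.003
t 21.2 pos [0.4995 0.0205 0.1106] psi -102.16 grip -0.003 F [0.28 0.28 1.67]
shift now-axes [2.37 0.14 3.06] target-axes [2.37 0.14 3.06] turn [-0.13  0.07 -0.16] rows 1.0
```

View pics/z19.png

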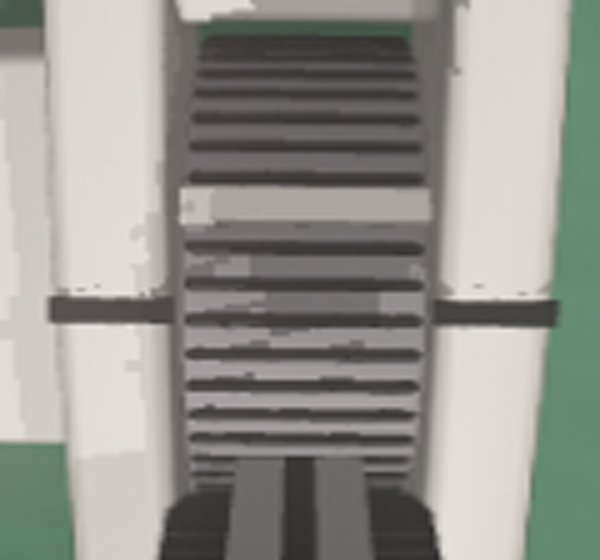

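One click gained: the line is at -30°, crop (305,205), with ticks at 310. I repeat the stroke.

```bash
python3 -m handwheel '[[[2.2,0.15,0,0,0,0,0],[0,0,1.5,0,0,0,0],[0,0,0.9,0,0,0,0],[0,0,0.3,0,0,0,0],[0,0,0,0,0,0,0]]]'
python3 -m handwheel '[[[0,0,0.3,0,0,0,0],[0,0,0,0,0,0,0],[0,0,0,0,0,0,0]]]'
python3 -m handwheel '[[[-0.5,0,0,0,0,0,0],[-0.5,0,0,0,0,0,0],[-0.5,0,0,0,0,0,0],[-0.4,0,0,0,0,0,0],[-0.3,0,0,0,0,0,0]]]'
python3 - <<'E'
from wh import *
tgt(.0125,.08);f=wshot('w20')
save('z20.png',cv2.resize(f['color'][125:265,200:320],None,fx=5,fy=4,interpolation=cv2.INTER_CUBIC))
E
```

```text
time_s: 21.67
position: [0.4918, -0.0013, 0.0803]
tool_rot: [-0.001, -0.628, 0.778, 0.0]
ft_force: [-2.6, -1.8, 7.3]
grip_width: -0.001
time_s: 21.92
position: [0.4919, -0.0011, 0.0782]
tool_rot: [-0.001, -0.628, 0.778, 0.0]
ft_force: [-3.3, -1.9, 10.2]
grip_width: 0.001
time_s: 22.33
position: [0.497, 0.0212, 0.0784]
tool_rot: [-0.0, -0.628, 0.778, 0.0]
ft_force: [-4.2, -0.3, 8.6]
grip_width: -0.005
t 22.33 pos [0.497  0.0212 0.0784] psi -102.14 grip -0.005 F [-4.22 -0.32  8.58]
shift now-axes [ 0.03 -0.12 -0.16] target-axes [ 0.04 -0.12 -0.16] turn [ 0.05 -0.03 -0.14] rows 1.0
```

View pics/z20.png

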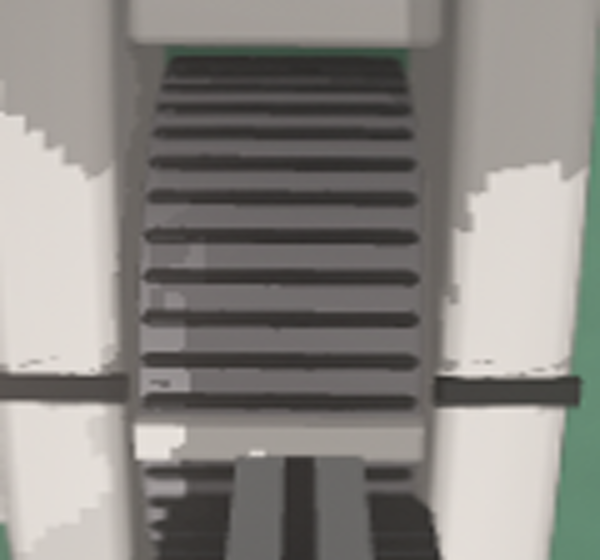

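```bash
python3 -m handwheel '[[[0,0,-0.5,0,0,0,0],[0,0,-1.5,0,0,0,0],[0,0,-3,0,0,0,0],[0,0,-4,0,0,0,0],[0,0,0,0,0,0,0]]]'
python3 -m handwheel '[[[-4,0,0,0,0,0,0.4],[-4,0,-2,0,0,0,0.4],[-4,0,-2,0,0,0,0.4],[0,0,0,0,0,0,0.4],[0,0,0,0,0,0,0.4]]]'
python3 - <<'E'
from wh import *
f=wshot('w21');save('z21.png',cv2.resize(f['color'][100:300,180:340],None,fx=4,fy=3,interpolation=cv2.INTER_CUBIC))
g=grab_frame('scene');np.save('s21.npy',g,allow_pickle=True);save('s21.png',g['color'])
t=grab_frame('top');np.save('t21.npy',t,allow_pickle=True);save('t21.png',t['color'])
E
```

```text
time_s: 22.8
position: [0.5008, 0.0217, 0.1746]
tool_rot: [0.004, -0.629, 0.778, -0.002]
ft_force: [1.5, 0.5, 1.0]
grip_width: -0.002
time_s: 23.22
position: [0.5219, 0.135, 0.2057]
tool_rot: [0.001, -0.629, 0.777, 0.0]
ft_force: [-0.4, -0.4, -0.3]
grip_width: 0.397
```

View pics/w21.png

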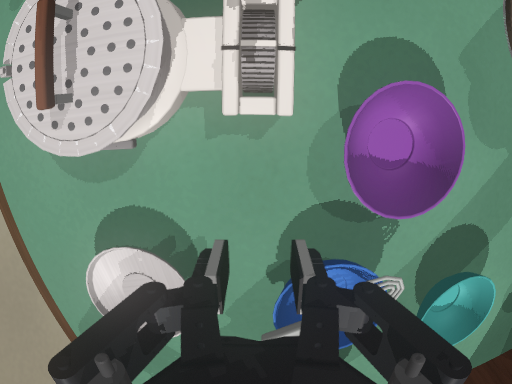

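View pics/s21.png

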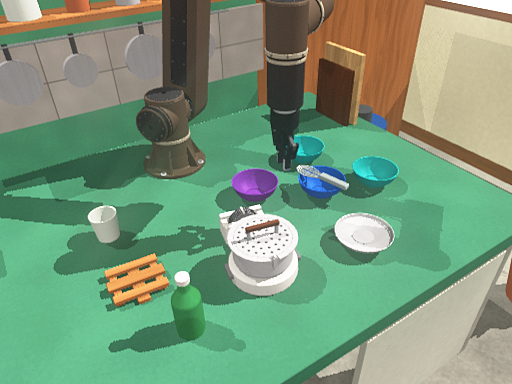

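View pics/t21.png

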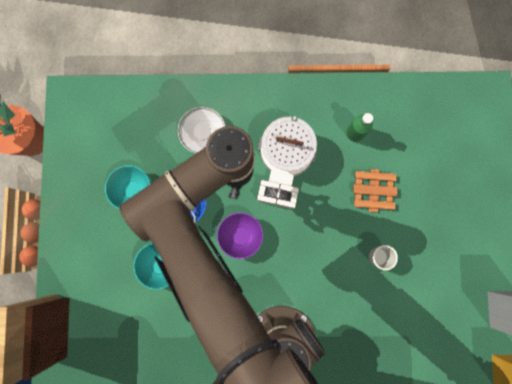

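Run:
```python
from wh import *
f=np.load('w21.npy',allow_pickle=True).item();save('z21.png',cv2.resize(f['color'][0:120,210:310],None,fx=6,fy=5,interpolation=cv2.INTER_CUBIC))
t=np.load('t21.npy',allow_pickle=True).item();save('z21t.png',cv2.resize(t['color'][170:215,250:305],None,fx=11,fy=11,interpolation=cv2.INTER_CUBIC))
g=np.load('s21.npy',allow_pickle=True).item();save('z21s.png',cv2.resize(g['color'][195:285,215:305],None,fx=6.5,fy=6.5,interpolation=cv2.INTER_CUBIC))
# tray flatness from top depth
W=pts(t);p=W[115:180,255:325].reshape(-1,3);r=np.hypot(p[:,0]-.6563,p[:,1]+.0275);m=(r<.086)&(p[:,2]>.112)&(p[:,2]<.132)
A=np.c_[p[m][:,:2]-[.6563,-.0275],np.ones(m.sum())];c,*_=np.linalg.lstsq(A,p[m][:,2],rcond=None);print(m.sum(),'tray top z(.121)',c[2],'tilt deg',np.degrees(c[:2]))
```

```text
1962 tray top z(.121) 0.12147835694992735 tilt deg [0.05673275 0.14715329]
```

View pics/z21.png

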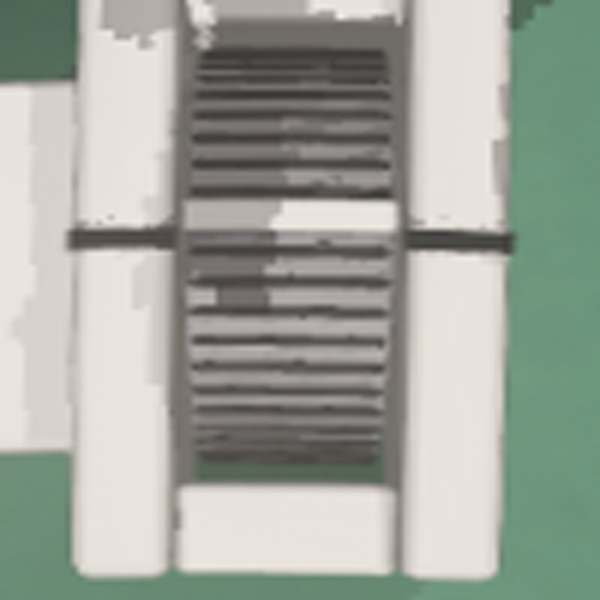

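View pics/z21t.png

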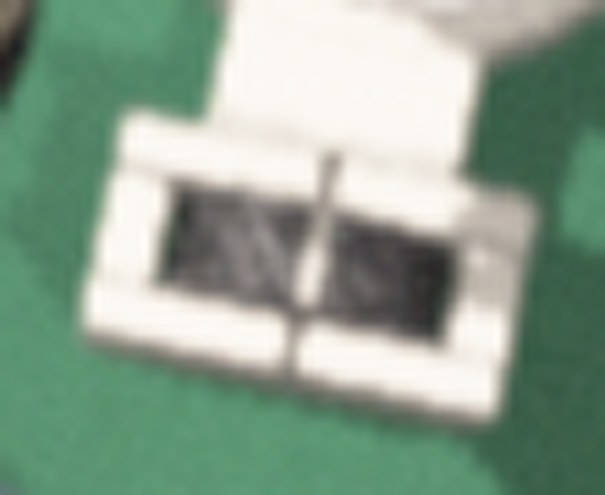

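View pics/z21s.png

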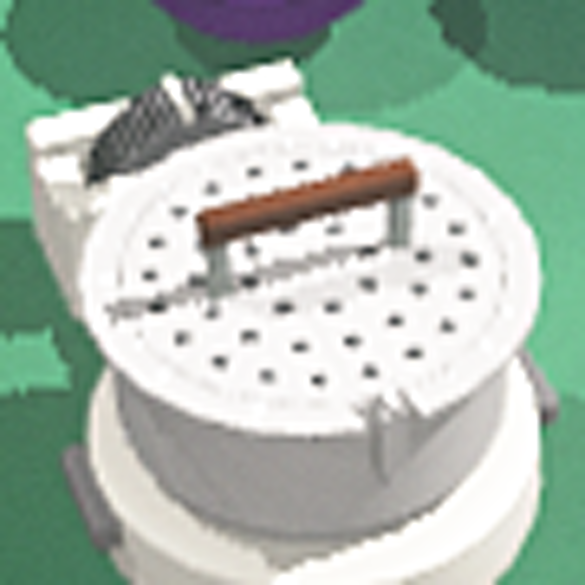

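Run:
```python
from wh import *
f=np.load('w21.npy',allow_pickle=True).item()
for u,v in((210+130/6,238/5),(210+460/6,241/5)): p=wray(f,u,v,.066);print('tick y mm',((p[:2]-T)@uy*1000).round(1))
print('line',lineang(f,210+290/6,215/5,.043))
go(*get_state()['position'],-102)
g=np.load('s21.npy',allow_pickle=True).item();save('z21b.png',cv2.resize(g['color'][140:260,280:400],None,fx=5,fy=5,interpolation=cv2.INTER_CUBIC))
```

```text
tick y mm 0.7
tick y mm 1.3
line (np.float64(0.20469064565713088), np.float64(1.6605471685979487), np.float64(0.08579999999999988))
t 23.37 pos [0.5206 0.1321 0.2044] psi -102.18 grip 0.398 F [-0.66 -0.12  0.09]
shift now-axes [0. 0. 0.] target-axes [0. 0. 0.] turn [ 0.08 -0.06 -0.18] rows 0.0
```

View pics/z21b.png

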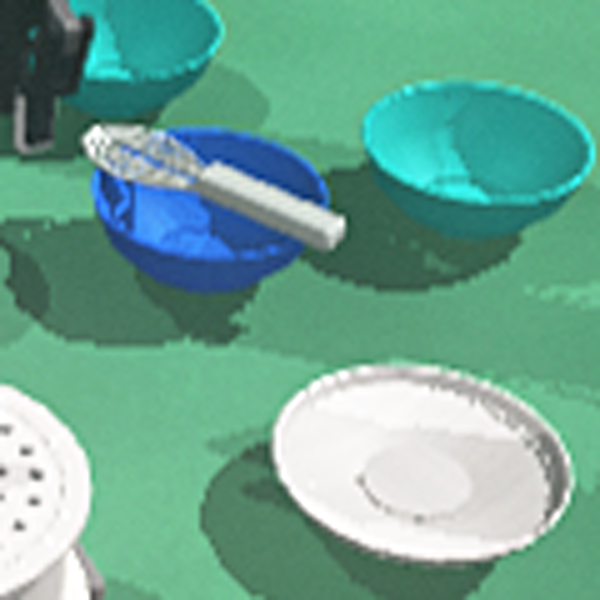

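The wheel line reads 0.2° from the top, the tray is flat (0.15° tilt, top at 121.5 mm), the whisk lies across the blue bowl, and the gripper is clear. I hand it in.

```bash
python3 -c "
from plant import *
print(job_done())"
```

```text
the job is handed in; nothing more can be done
None
```

The job is done and handed in at about 23.4 s on the robot's clock. I laid the whisk across the blue bowl, then set the tray on the pot with its notch over the key tab. After that I rolled the wheel two single clicks, from click 2 to click 4, with the shut fingertip.

**Last checks**
- **Tray:** it is flat, with its top at 121.5 mm against 121 mm expected and about 0.15° of tilt. The key tab shows inside the notch.
- **Wheel:** its white line reads 0.2° from the top and lines up with the ticks.
- **Whisk:** it rests across the blue bowl.
- **Lid, bottle and cup:** they look unmoved in the pictures, though I did not re-measure them.
- **Gripper:** it is partly open at 0.2 m height, touching nothing.

**What disagreed or was not clean**
- Before I lowered the tray, the scene and wrist cameras disagreed by 2–4 mm on where the notch was sideways. I moved the tray about 2.5 mm towards -y in two steps, and it then seated with at most about 6 N.
- Setting the whisk down briefly pushed with about 39 N (force on the tool) on the bowl rim, carried by the held whisk. I backed off before letting go.
- During the second wheel stroke there was a side force of about 4 N, whose cause I did not trace.

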